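Fit the loopback hood to the test console and lock it

TASK

Get the console ready for its self-test: set the short metal hood, mouth down, over the tapered connector collar on the console's sloping panel until its rim rests on the gasket, and then swing the locking lever down over the hood's two pegs until it has snapped home against its stop. The handle is a little bent, so go by feel, and do not force anything (50 N on the lever is too much), and leave the long hood and the other things around where they are.

Things in the scene. Friction and masses are not known exactly. Their poses are not given: they have to be found in the camera images.
- housing: Die-cast housing on the sloping panel of a grey desk console. Origin: in the panel's surface at the collar's centre. z points out of the panel, 30 degrees from vertical, towards the robot; x up the slope, y along the housing. Flange 48 x 100 x 4 mm (x, y, z). The console is fixed, 170 mm wide, 150 deep, 38 high in front, 125 at the back; it rises away from the robot.
- collar_top (a point): Centre of the top of the solid tapered collar, 33.5 mm above the housing's origin along z. The collar measures 27.6 x 54.6 mm (x, y) up to z = 24 mm and narrows above that to 19.6 x 46.6 mm at the top. The open lever's side plates flank it at y = +-34.5 to +-39.5 mm and reach up to z = 44 mm.
- gasket: Black rubber ring round the collar's foot, 38 x 65 mm outside, 5 mm high; origin at the centre of its underside, 4 mm above the panel; its top is at z = 9 mm in the housing's frame. It gives under the hood's rim like a spring: first 10 N, then 10 N more per mm, 4.8 mm at most. 60 N would hurt it.
- hood: The short hood: grey die-cast metal, closed on top, 67 mm high, 0.10 to 0.21 kg, standing on the bench on its open mouth. Origin: centre of the rim; z up through the hood, y along its length. Skirt 36 x 63 mm (x, y), 30 high; its cavity 29.4 x 56.4 mm, 30 deep, so about 0.9 mm play on the collar. In the housing's frame its origin is at z = 9 mm resting on the gasket, 7 mm when locked.
- hood_grip (a point): Point on the hood's axis 54 mm above its rim, in the grip block: 30 x 46 mm (x, y), from 36 to 67 mm above the rim, above a sloping shoulder (30 to 36 mm). Grip it across the 46 mm (y), since on the collar the lever's bar is close to the long sides. The hood fits either way round.
- hood_peg (a point): Middle of the steel peg on the hood's +y end, 7 mm thick, 26 mm above the rim, sticking out 10 mm from the skirt; the other end has the same.
- lever (a joint): Steel locking lever, turning about the housing's y axis; angle of its hooks: 0 = closed, handle low over the panel; 0.80 to 0.87 = open as found. Free and staying put down to 0.48, where the hooks meet the pegs of a seated hood. From there it draws the hood down, needing up to 10 N at the bar; only in the last 0.05 does it snap home, to a hard stop at 0, pegs in the hooks' notches.
- lever_hinge (a point): Middle of the lever's hinge axis, 9 mm above the housing's origin along z. Its handle: two arms and a round cross bar, 9 mm thick, 74 mm long, parallel to the housing's y, 60 mm from the hinge, down the slope from the collar. True, the bar is at x = -60 sin(89 deg - q), z = 9 + 60 cos(89 deg - q) mm in the housing's frame, but handles get bent: up to 5 mm off, up or down.
- long_hood: Bystander: a hood of the same metal and height but longer (skirt 36 x 97 mm, block 30 x 80 mm), which does not fit; it stands on the bench at the other side of the console from the short hood. Origin: centre of its rim.
- cell: Bystander: a small block battery, 52 x 27 x 18 mm, lying on the bench; origin at the centre of its underside.
- screwdriver: Bystander: a thin screwdriver with a blue handle, 110 mm long, 18 mm thick, lying on the bench; origin under its centre.
Things that resemble listed ones, but are neither listed nor needed, are in the scene too. What is shaped like the hood but purple or red is not meant.

How it is judged (in metres and radians):
On the way:
1. the hood is nested on the collar with its rim on the gasket, the lever still open (x of hood in the frame of housing between -0.003 and 0.003 m and y of hood in the frame of housing between -0.003 and 0.003 m and angle between the z axis of hood and the z axis of housing, either way round below 0.15 rad and z of hood in the frame of housing below 0.013 m and value of joint lever above 0.6 rad), for 0.2 s.
At the end, for the whole second after the job is handed in: The short hood sits square on the collar (within 2 mm sideways and 0.06 rad), held drawn down on the gasket (its origin less than 7.9 mm above the panel along the housing's z), at rest, and the lever is home in its catch (below 0.05 rad) (x of hood in the frame of housing between -0.002 and 0.002 m and y of hood in the frame of housing between -0.002 and 0.002 m and angle between the z axis of hood and the z axis of housing, either way round below 0.06 rad and z of hood in the frame of housing between 0.005 and 0.0079 m and value of joint lever below 0.05 rad and linear speed of hood below 0.01 m/s); the robot touches nothing.
It fails at once if the robot pressed on the housing or its lever with more than 50 N (contact force between the arm and housing above 50 N).
It fails at once if the fingers pressed on the housing or its lever with more than 50 N (contact force between the fingers and housing above 50 N).
It fails at once if the hood was forced onto the gasket with more than 60 N (contact force between hood and gasket above 60 N).
It fails at once if the long hood, the battery or the screwdriver was moved by more than 20 mm (distance of any of long_hood, cell, screwdriver from where it was at the start of the episode above 0.02 m).
It also fails if it takes over 54 s, if anything falls off the work surface, if the arm or the gripper's body presses on something with over 40 N, if the wrist force passes 120 N, or if a joint passes its speed limit or range.

ROBOT

A 6-joint arm with a two-finger parallel gripper is mounted at the origin on a cart in front of the work surface, level with it; the furniture and walls round the work are solid. World frame = base frame: x ahead of the robot, y to its left, z up, the work surface at z = 0. Lengths are in m, angles in degrees, forces in N, time in s.
With the tool pointing down it reaches from about 0.325 to 0.9 m from the base axis. Payload 6.1 kg.
Tool frame: the origin (TCP) lies at the very end of the fingers, on their centre line; the grasp point (between the pads) lies 19 mm behind it; z points along the fingers, y is the line along which they close (so a half turn about z gives the same grasp; the last joint's range is limited). The gripper opens to 85 mm and grips with 20 to 120 N. Pads are 22 mm wide; open, the fingers measure 114 mm over their backs; the gripper's body (76 mm by 85 mm) begins 54 mm behind the grasp point. The pads swing forward as they close: fully open they stand 13 mm farther back than shut.
Start: joints at [57.061, 12.628, 87.462, -0, 79.91, -7.225], TCP at [0.271, 0.563, 0.231] pointing down, gripper open.
Joint ranges: [-170.65, 170.65], [-52.31, 119.04], [5.05, 147.46], [-71.25, 251.25], [11.57, 151.72], [-153.62, 153.62]. Speed limits (degrees/s): [147.25, 147.25, 172.46, 180, 180, 180].

INTERFACE

Orientations are given as [roll, pitch, yaw] about the fixed x, y, z axes, in that order (R = Rz(yaw) Ry(pitch) Rx(roll)).
In Python, from plant import observe, snapshot, get_calibration, finish_job gives the robot as it stands.
- The arm moves only by the tool send_rows, never from a script. Its argument "rows" is a list of rows, each a list of 5 numbers: the shift along the tool's x, y, z in cm, then the turn about the tool's z in rad, then the closure, from 0 (fully open) to 1 (shut). In form: [[tx, ty, tz, spin, jaw], ...]. A call has 1 to 5 rows; each row shifts and turns the commanded pose from where the row before left it, along the tool's axes as they then stand; what a row does not reach is not made up. A row lasts 1/12 s, in which the tool goes at most 41.7 mm and 7.16 degrees, less where a joint would pass 70% of its speed; a pose out of reach is approached as far as the arm can. A call with a gripper value outside its range is refused whole. The fingers move at their own pace and stop on an object; "newtons" is the grip in N (left out, the last holds). Time passes only in rows, so rows that do not move let the fingers close. It gives the time, the measured TCP pose, the force, the opening and the grip force at its end, in the units of the state.
- observe(): the state, without advancing time (a new reading comes with each control period).
- snapshot(name): name is "side" or "top" or "wrist"; returns (picture, depth): 480x640x3 uint8, red, green, blue; 480x640 float32, m along the optical axis (not along the pixel's ray), 0 where there is no reading.
- get_calibration(name): a dict with "fx", "fy", "cx", "cy" (pixels), "origin" and "rotation" of the camera in the world. Camera axes: x right, y up, looking along -z (the intrinsics and any distortion apply to the point x, -y, -z); pixel columns grow to the right and rows downward; lengths in m; the calibration is good to about 2 mm. A picture is of the moment at which its call begins: read the wrist's pose just before it. get_calibration takes no time and is no camera call; for the wrist camera it gives the pose at the moment of the call.
- finish_job(): hands the job in; it is judged then, once.
The state is a dict: "clock": time; "qpos": joint angles; "qvel": joint speeds; "joint_torque": joint torques, N m; "tcp_pos": TCP position; "tcp_rot": TCP orientation; "ft_force": force on the tool from outside, world axes, zero at the start; "moment": the same for the moment, N m; "gripper_width": finger opening in m; "grasp_force": force on a finger pad.
Only numpy, scipy, OpenCV 4.12 (cv2) and the standard library are available. Lean on these libraries where they do the work, as an engineer would, in place of code of your own. Each camera call takes 0.05 s, during which the arm holds its last target. There are 200 camera calls.

## Working session

There is one attempt and no reset: what is moved stays moved. The work goes in short steps, Python scripts to look and compute and a tool call to move; the robot and the scene stay as the last step left them, time stands still between calls to the robot, and variables do not carry over. Pictures are saved under pics/ and viewed, at most 10 in all, crops included, and the job is handed in when it is done.

Besides the shell and the picture viewer there is one more tool, called after "Call:" as name(argument=value, ...) on one line, values as JSON. send_rows: Moves the arm, as the interface text tells. Its arguments: {"type":"object","properties":{"rows":{"type":"array"},"newtons":{"type":"number"}},"required":["rows"]}

```bash
mkdir -p pics; ls
cat > h.py <<'E'
import numpy as np,cv2
from plant import observe,snapshot,get_calibration,finish_job
from scipy.spatial.transform import Rotation as R
def cam(n):
    c=get_calibration(n);return c,np.array(c['origin']),np.array(c['rotation'])
def pts(n,depth,cal=None):
    c,o,r=cal or cam(n)
    v,u=np.mgrid[0:480,0:640]
    p=np.stack([(u-c['cx'])/c['fx']*depth,-(v-c['cy'])/c['fy']*depth,-depth],-1)
    return p@r.T+o
E
python3 - <<'E'
from h import *
print(observe())
for n in('side','top','wrist'):
    c=cam(n);im,d=snapshot(n);np.savez(n+'0.npz',im=im,d=d,P=pts(n,d,c));cv2.imwrite(f'pics/{n}0.png',im[...,::-1]);print(n,c)
E
```

```text
pics
{'clock': 0.0, 'qpos': array([ 5.70594143e+01,  1.26765096e+01,  8.75258202e+01,  1.98862766e-03,
        7.99100972e+01, -7.22455936e+00]), 'qvel': array([-0.00639112,  0.01708388,  0.00758682,  0.01288566,  0.04201393,
       -0.14121574]), 'joint_torque': array([ 1.70390525e-03, -4.96879470e+01, -3.89412761e+01, -4.97334611e-06,
        1.07662971e-02, -2.42616056e-05]), 'tcp_pos': array([0.27085209, 0.56259166, 0.23018502]), 'tcp_rot': array([-1.79888712e+02, -1.60802842e-02,  1.54283608e+02]), 'ft_force': array([-0.59647859, -0.17589957,  0.01265303]), 'moment': array([0.04455892, 0.00539215, 0.07533575]), 'grasp_force': 0.0, 'gripper_width': 0.0852013266406607}Traceback (most recent call last):
  File "<stdin>", line 4, in <module>
  File "h.py", line 10, in pts
    return p@r.T+o
           ~~~~~^~
ValueError: operands could not be broadcast together with shapes (480,640) (3,)
```

```bash
sed -i "s/np.array(c\['rotation'\])/R.from_euler('xyz',c['rotation'],degrees=True).as_matrix()/" h.py
python3 - <<'E'
from h import *
np.set_printoptions(precision=4,suppress=True)
print(get_calibration('side'))
for n in('side','top','wrist'):
    c=cam(n);im,d=snapshot(n);np.savez(n+'0.npz',im=im,d=d,P=pts(n,d,c));cv2.imwrite(f'pics/{n}0.png',im[...,::-1]);print(n,c)
E
```

```text
{'fx': 582.14417789446, 'fy': 582.14417789446, 'cx': 313.1445184846107, 'cy': 242.84179003713717, 'origin': array([0.5369, 1.1706, 1.0639]), 'rotation': array([ 51.0757,   1.0378, 179.49  ])}
side ({'fx': 582.14417789446, 'fy': 582.14417789446, 'cx': 313.1445184846107, 'cy': 242.84179003713717, 'origin': array([0.5369, 1.1706, 1.0639]), 'rotation': array([ 51.0757,   1.0378, 179.49  ])}, array([0.5369, 1.1706, 1.0639]), array([[-0.9998, -0.0197, -0.0045],
       [ 0.0089, -0.6281,  0.778 ],
       [-0.0181,  0.7778,  0.6282]]))
top ({'fx': 504.9652409113738, 'fy': 504.9652409113738, 'cx': 318.28996216021403, 'cy': 234.98401174740843, 'origin': array([ 0.2972, -0.0346,  1.2992]), 'rotation': array([ 11.486 ,   0.1167, -89.0439])}, array([ 0.2972, -0.0346,  1.2992]), array([[ 0.0167,  0.9798, -0.1991],
       [-0.9999,  0.0159, -0.0053],
       [-0.002 ,  0.1991,  0.98  ]]))
wrist ({'fx': 396.4206948029719, 'fy': 396.4206948029719, 'cx': 320.580658353553, 'cy': 244.16653928907897, 'origin': array([0.1998, 0.5953, 0.3729]), 'rotation': array([-17.9102,   0.0965,  64.3132])}, array([0.1998, 0.5953, 0.3729]), array([[ 0.4335, -0.8577, -0.2764],
       [ 0.9012,  0.412 ,  0.1347],
       [-0.0017, -0.3075,  0.9515]]))
```

View pics/top0.png

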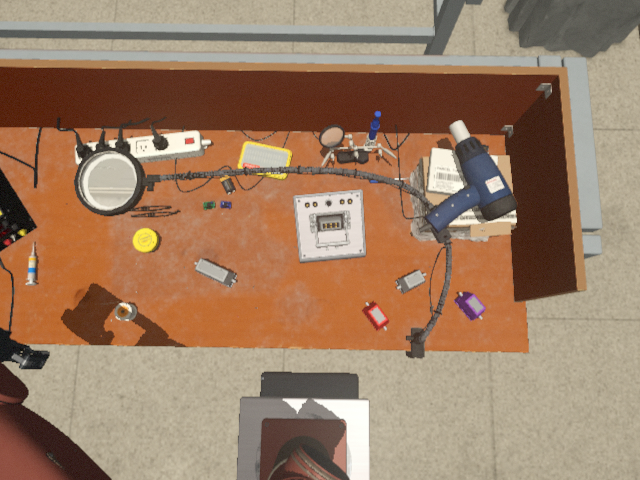

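View pics/side0.png

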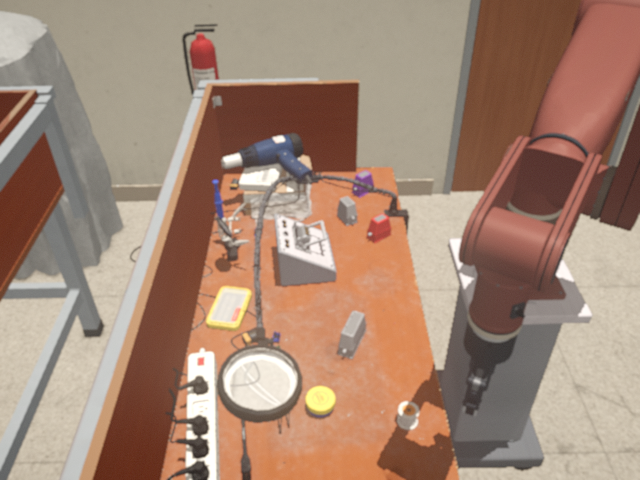

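Top view: candidates for the short hood are grey (411,280), the long grey one (216,271), red (376,316) and purple (470,305). I choose the grey one at (411,280), as it is short and on the other side of the console at (330,227) from the long hood. The black lamp arm, running (416,343)-(447,240)-(400,180), is an obstacle. Now a close crop and measurements.

Run:
```python
from h import *
np.set_printoptions(precision=4,suppress=True)
D=np.load('top0.npz');im,P=D['im'],D['P']
a=cv2.resize(im[175:325,290:490],(800,600),interpolation=cv2.INTER_CUBIC)
cv2.imwrite('pics/crop.png',a[...,::-1])
for n,(u,v) in dict(hoodtop=(413,279),bench=(340,300),clamp=(416,343),g1=(436,310),g2=(447,280),g3=(447,250),g4=(430,205),g5=(400,183),g6=(370,176),g7=(300,172)).items():print(n,P[v,u])
S=np.load('side0.npz');Ps=S['P']
for u,v in((397,205),(380,190),(340,181),(300,182),(268,200),(262,230),(257,300)):
    w=Ps[v-4:v+5,u-4:u+5].reshape(-1,3);print('side',u,v,w[w[:,2].argmax()])
# hood points
sel=(P[...,2]>.055)&(P[...,2]<.085)
n,l,st,ce=cv2.connectedComponentsWithStats(sel.astype(np.uint8))
for i in range(1,n):
    if 60<st[i,4]<6000:
        q=P[l==i];r=cv2.minAreaRect(q[:,:2].astype(np.float32)*1000);print(ce[i],st[i,4],r,np.median(q[:,2]),np.median(im[l==i],0))
```

```text
hoodtop [ 0.4412 -0.261   0.0689]
bench [ 0.3923 -0.0859  0.0005]
clamp [ 0.2881 -0.2748  0.0166]
g1 [ 0.3663 -0.3116  0.0835]
g2 [ 0.4369 -0.3369  0.0967]
g3 [ 0.5075 -0.3363  0.1086]
g4 [ 0.6093 -0.2916  0.1409]
g5 [ 0.6552 -0.2177  0.164 ]
g6 [ 0.6676 -0.1464  0.1749]
g7 [0.6769 0.0169 0.1684]
side 397 205 [ 0.2973 -0.2616  0.0623]
side 380 190 [ 0.3309 -0.2972  0.0859]
side 340 181 [ 0.4655 -0.3271  0.1092]
side 300 182 [ 0.5792 -0.274   0.1423]
side 268 200 [0.5369 1.1706 1.0639]
side 262 230 [0.6747 0.0205 0.186 ]
side 257 300 [0.5369 1.1706 1.0639]
[162.2429 125.0867] 2618 ((801.352783203125, 327.7490234375), (105.69108581542969, 978.954345703125), 0.13124527037143707) 0.0720891397758412 [91. 47. 29.]
[412.9249 126.4225] 426 ((820.26611328125, -288.00921630859375), (138.11065673828125, 179.24874877929688), 21.647422790527344) 0.06895176757966237 [96. 49. 31.]
[512.4255 192.4488] 1114 ((638.8171997070312, -524.9380493164062), (476.4514465332031, 130.85459899902344), 16.40046501159668) 0.0701420538910541 [70. 38. 24.]
[372.8376 148.0769] 117 ((779.4403686523438, -160.70840454101
[... 1977 characters left out ...]
.475242614746094) 0.06658187166615304 [184. 180. 170.]
[474.1713 303.8601] 286 ((383.97412109375, -409.5158996582031), (51.40593338012695, 31.528072357177734), 39.63979721069336) 0.06650369332403672 [174. 116. 164.]
[430.6411 320.6164] 365 ((345.7296142578125, -300.3241271972656), (38.95661163330078, 123.39535522460938), 68.3847427368164) 0.07920361205790183 [103.  88.  78.]
[377.2206 314.5552] 281 ((354.175048828125, -173.62017822265625), (52.08245849609375, 31.33310317993164), 36.94386672973633) 0.06650402555428991 [201. 123. 114.]
[305.3833 443.9917] 120 ((51.58626937866211, -4.039207458496094), (112.53848266601562, 32.772743225097656), 85.45980072021484) 0.07075120280690383 [68. 62. 55.]
```

View pics/crop.png

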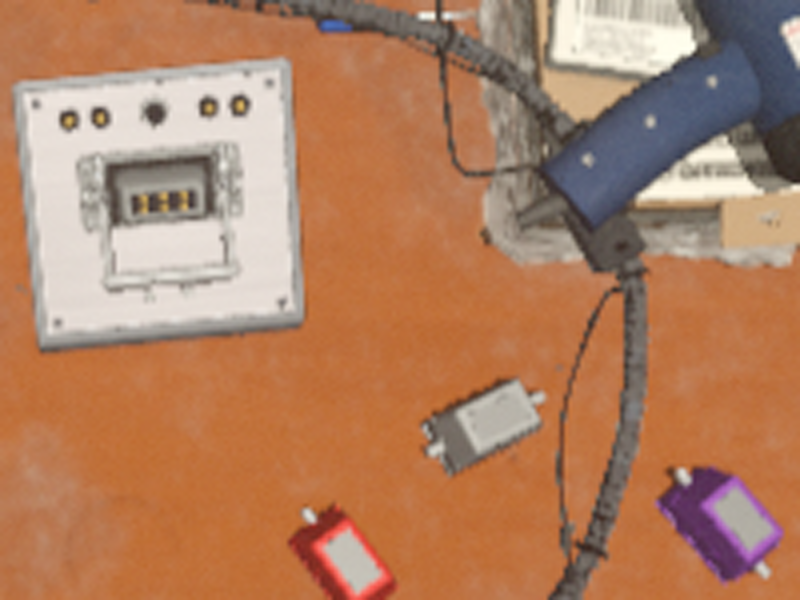

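The crop shows the plain grey hood at (411,280) with its two pegs. The lamp arm and its thin wire are about 50–70 mm to its right. The tool can only point down, so the hood will have to pivot 30° in the pads. Next I go above it and measure the console.

```bash
cat >> h.py <<'E'
def panel(im,P):
    "plane and edges of the white panel"
    m=(im.min(-1)>185)&(P[...,2]>.035)&(P[...,2]<.14)&(abs(P[...,0]-.55)<.12)&(abs(P[...,1]+.06)<.13)
    q=P[m]
    for _ in range(5):
        c=q.mean(0);n=np.linalg.svd(q-c)[2][2] if len(q)<3000 else np.linalg.eigh(np.cov((q-c).T))[1][:,0]
        n*=np.sign(n[2]);q=q[abs((q-c)@n)<.004]
    return c,n,q
E
python3 - <<'E'
from h import *
np.set_printoptions(precision=4,suppress=True)
D=np.load('top0.npz');im,P=D['im'],D['P']
c,n,q=panel(im,P)
print(c,n,'tilt',np.degrees(np.arccos(n[2])),'yaw',np.degrees(np.arctan2(-n[1],-n[0])),len(q))
r=cv2.minAreaRect(q[:,:2].astype(np.float32)*1000);print(r)
y=np.cross(n,[-n[0],-n[1],0]);y/=np.linalg.norm(y);x=np.cross(y,n);print(x,y)
box=(abs(P[...,0]-c[0])<.09)&(abs(P[...,1]-c[1])<.09)
L=(P-c)@np.array([x,y,n]).T*1000
for lo,hi in((28,38),(10,28),(38,75)):
    s=box&(L[...,2]>lo)&(L[...,2]<hi);k=L[s];v,u=np.nonzero(s)
    print(lo,hi,len(k),k.mean(0),k.min(0),k.max(0),u.mean(),v.mean())
for i in L[175:225,295:365][box[175:225,295:365]][:0]:print(i)
print('z-map');print(L[205:250:2,306:352:3,2].round().astype(int))
E
```

```text
[ 0.5737 -0.0552  0.0859] [-0.4902 -0.0544  0.8699] tilt 29.553849239955895 yaw 6.326835728309202 1955
((570.435302734375, -56.277732849121094), (140.1629180908203, 155.40443420410156), 6.356694221496582)
[0.8646 0.0959 0.4932] [-0.1102  0.9939  0.    ]
28 38 234 [ 7.876  -0.7034 32.1058] [-23.2699 -40.6356  28.1665] [32.6869 38.4069 37.9225] 330.44444444444446 223.86324786324786
10 28 179 [14.67   -2.8954 19.1948] [ -8.3886 -55.8033  10.0012] [58.7791 45.4852 27.9573] 330.77653631284915 219.56983240223462
38 75 166 [-28.6408  -0.8285  52.2076] [-38.3442 -40.6945  38.1266] [23.1751 38.5704 61.4912] 332.21084337349396 240.90963855421685
z-map
[[   3    6    3   10    1   -1   -5    4    1    0    3    1    1    0
     0   -2]
 [   1    1   -2    1   -3    0    0   -3    4   -6    0   -1   -3   -2
    -2    0]
 [   5   -5   -5   -2   -1    1   -1    0    5   -4   -1   -1   -5   -3
    -1   -2]
 [   2   -3    2    1    1    1    1    0 1190   -3    3    5    3   28
     2    1]
 [   1   -1   -2   14   -1    2    4    2    2    5    4    4    9   30
     7    0]
 [  -4   -1    8   24    
[... 805 characters left out ...]
5   -3
    -2    3]
 [   0    1    0   -4   -2   -1    1   -3    1   -2    0   -3   -3   -2
    41   -1]
 [   0   -1    3    2   -2   -2   -1   -5   -4    0    3    1   -2   -3
    45   -7]
 [  -3    1    0   -3    0   -1   -4    0   -4    2    1   -2   -1   -4
    48   -6]
 [   2   -1   -1   -1    0   -2    0   -1 1190    0   55   55   52   55
    54   -5]
 [  -2   -1   -2   -1   51   51   55   58   55   56   60   55   57   59
    57    0]
 [  -4    1    0   -2   57   55   59   54   55   -3    0    0   -4   -3
  1190    2]
 [  -3    0    1    3   -1   -5    0    2   -7   -2    2   -4    0   -3
    -1    0]
 [  -1   -3    1    1   -2   -1    1   -1    3    4    2   -1    1    1
     2   -3]]
```

Call:
send_rows(rows=[[-2.4,-3.15,0,0,0],[-2.4,-3.15,0,0,0],[-2.4,-3.15,0,0,0],[-2.4,-3.15,0,0,0],[-2.4,-3.15,0,0,0]])

```text
clock: 0.62
tcp_pos: [0.3107, 0.3674, 0.2309]
tcp_rot: [-180.0, -0.0, 154.3]
ft_force: [0.4, -0.2, 0.7]
gripper_width: 0.0853
grasp_force: 0.0
```

Call:
send_rows(rows=[[-2.4,-3.15,0,0,0],[-2.4,-3.15,0,0,0],[-2.4,-3.15,0,0,0],[-2.4,-3.15,0,0,0],[-2.4,-3.15,0,0,0]])

```text
clock: 1.03
tcp_pos: [0.3505, 0.1735, 0.2313]
tcp_rot: [180.0, 0.0, 154.3]
ft_force: [0.7, -0.2, -0.1]
gripper_width: 0.0853
grasp_force: 0.0
```

Call:
send_rows(rows=[[-2.4,-3.15,0,0,0],[-2.4,-3.15,0,0,0],[-2.4,-3.15,0,0,0],[-2.4,-3.15,0,0,0],[-2.4,-3.15,0,0,0]])

```text
clock: 1.45
tcp_pos: [0.3904, -0.0207, 0.2316]
tcp_rot: [180.0, 0.1, 154.3]
ft_force: [0.8, 1.6, -0.4]
gripper_width: 0.0854
grasp_force: 0.0
```

Call:
send_rows(rows=[[-2.4,-3.15,0,0,0],[-2.4,-3.15,0,0,0],[-2.4,-3.15,0,0,0],[-2.4,-3.15,0,0,0],[0,0,0,0.12,0]])

```text
clock: 1.87
tcp_pos: [0.4228, -0.18, 0.2313]
tcp_rot: [-179.9, 0.1, 147.3]
ft_force: [-1.1, 0.5, 1.0]
gripper_width: 0.0854
grasp_force: 0.0
```

Call:
send_rows(rows=[[0,0,0,0.12,0],[0,0,0,0.12,0],[0,0,0,0.12,0],[0,0,0,0.12,0],[0,0,0,0.12,0]])

```text
clock: 2.28
tcp_pos: [0.4222, -0.174, 0.2311]
tcp_rot: [-180.0, -0.0, 112.7]
ft_force: [-0.9, 0.4, -0.1]
gripper_width: 0.0851
grasp_force: 0.0
```

Call:
send_rows(rows=[[0,0,0,0.12,0],[0,0,0,0.12,0],[0,0,0,0.12,0],[0,0,0,0.12,0],[0,0,0,0.12,0]])

```text
clock: 2.7
tcp_pos: [0.4222, -0.1739, 0.2312]
tcp_rot: [-180.0, -0.0, 78.3]
ft_force: [0.6, 0.2, -0.1]
gripper_width: 0.0856
grasp_force: 0.0
```

Call:
send_rows(rows=[[0,0,0,0.12,0],[0,0,0,0.12,0],[0,0,0,0.12,0],[0,0,0,0.12,0],[0,0,0,0.12,0]])

```text
clock: 3.12
tcp_pos: [0.4222, -0.1739, 0.2312]
tcp_rot: [-180.0, 0.0, 43.9]
ft_force: [0.1, 1.2, -0.3]
gripper_width: 0.0855
grasp_force: 0.0
```

Call:
send_rows(rows=[[0,0,0,0.107,0],[0,0,0,0.107,0.3],[0,0,0,0.107,0.3],[-1.0,3.9,0,0,0.3],[-1.0,3.9,0,0,0.3]])

```text
clock: 3.53
tcp_pos: [0.4387, -0.2524, 0.2315]
tcp_rot: [180.0, -0.0, 26.1]
ft_force: [2.0, 1.4, 0.4]
gripper_width: 0.0599
grasp_force: 0.0
```

Call:
send_rows(rows=[[0,1.0,0,0,0.3],[0,0,0,0,0.3]])

```text
clock: 3.7
tcp_pos: [0.4429, -0.2641, 0.231]
tcp_rot: [180.0, 0.0, 25.7]
ft_force: [0.3, -0.1, 0.1]
gripper_width: 0.06
grasp_force: 0.0
```

Run:
```python
from h import *
np.set_printoptions(precision=4,suppress=True)
o=observe();print(o['tcp_pos'],o['tcp_rot'],o['gripper_width'])
n='wrist';c=cam(n);im,d=snapshot(n);P=pts(n,d,c);np.savez('w1.npz',im=im,d=d,P=P);cv2.imwrite('pics/w1.png',im[...,::-1])
g=im.astype(int);grey=(g.max(-1)-g.min(-1)<35)
for nm,sel in(('topface',(abs(P[...,2]-.067)<.006)),('all',(P[...,2]>.012)&(P[...,2]<.075))):
    sel=sel&(abs(P[...,0]-.442)<.06)&(abs(P[...,1]+.2628)<.055)&grey
    k,l,st,ce=cv2.connectedComponentsWithStats(sel.astype(np.uint8));i=1+st[1:,4].argmax();q=P[l==i]
    print(nm,st[i],ce[i],cv2.minAreaRect(q[:,:2].astype(np.float32)*1000),np.median(q[:,2]))
```

```text
[ 0.4429 -0.2641  0.231 ] [179.9984   0.0162  25.7231] 0.060047146553082575
topface [ 290  201   60   38 2134] [319.7615 219.4189] ((441.99859619140625, -265.5470886230469), (29.298480987548828, 47.910648345947266), 27.655258178710938) 0.06692315529898687
all [ 274  187   93   52 3559] [319.6429 211.9497] ((443.34185791015625, -265.0146179199219), (34.636314392089844, 82.15105438232422), 30.44114112854004) 0.06595651881697612
```

View pics/w1.png

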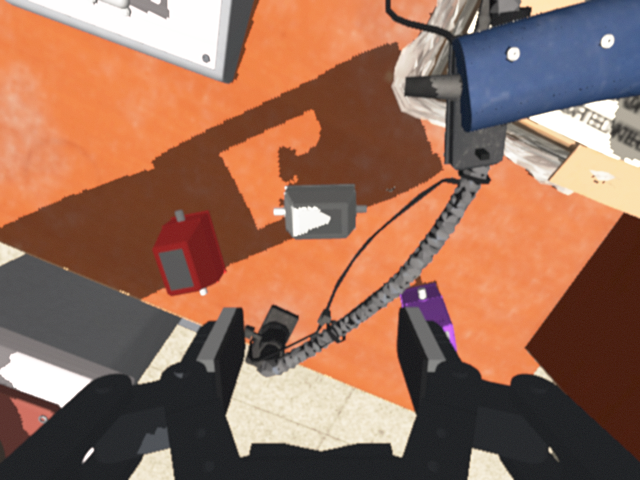

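Wrist view: the hood is centred at (320,212), squared with the tool. The lamp's thin wire passes close to its right peg at about (380,225); I need its height.

Run:
```python
from h import *
np.set_printoptions(precision=3,suppress=True)
D=np.load('w1.npz');im,P=D['im'].astype(int),D['P']
c=np.array([.4425,-.265]);a=np.radians(25.7);tx=np.array([np.cos(a),np.sin(a)]);ty=np.array([np.sin(a),-np.cos(a)])
for v in range(180,320,8):
    r=im[v,325:460].sum(-1);
    z=P[v,325:460,2];s=(r<200)&(z>.004)
    for u in np.nonzero(s)[0][::3][:5]:
        p=P[v,325+u];print(v,325+u,p,'tool mm',(p[:2]-c)@tx*1000,(p[:2]-c)@ty*1000)
```

```text
180 441 [ 0.512 -0.324  0.101] tool mm 36.83132470829099 83.73359505942933
180 444 [ 0.513 -0.326  0.103] tool mm 37.11415654438873 85.22206477348246
180 447 [ 0.514 -0.327  0.104] tool mm 37.27397112391945 86.93951641980381
180 450 [ 0.515 -0.329  0.103] tool mm 37.23855727749319 89.05855718186493
180 453 [ 0.516 -0.331  0.102] tool mm 37.01373772820593 91.59546556268117
188 429 [ 0.504 -0.32   0.099] tool mm 31.015956683365356 76.41126588555326
188 432 [ 0.505 -0.322  0.101] tool mm 31.292779062928627 78.04824231983565
196 417 [ 0.495 -0.316  0.097] tool mm 25.0584996023898 68.90285830132301
196 420 [ 0.496 -0.318  0.097] tool mm 25.079534766092173 70.9901720406459
196 452 [ 0.506 -0.335  0.105] tool mm 26.62481313289325 90.86854435015675
196 457 [ 0.507 -0.337  0.108] tool mm 27.089182891681386 93.45667104363238
204 408 [ 0.487 -0.314  0.096] tool mm 19.057448213272533 63.23546797680946
204 411 [ 0.488 -0.316  0.097] tool mm 19.136280176801787 65.28722384622624
204 452 [ 0.501 -0.338  0.106] tool mm 21.178532365807456 91.25159973013294
204 455 [ 0.502 -0.339  0.109] tool mm 21.816
[... 1768 characters left out ...]
23654001293835
300 369 [ 0.405 -0.327  0.086] tool mm -60.98235850809272 39.701409815005334
308 326 [ 0.379 -0.302  0.075] tool mm -73.69885633168555 5.622980157047182
308 356 [ 0.392 -0.322  0.082] tool mm -70.06212813051341 29.926132864845833
308 402 [ 0.466 -0.289  0.24 ] tool mm 10.586121802743953 31.252971013301266
316 328 [ 0.375 -0.305  0.081] tool mm -78.03769699442209 7.212930273324588
316 349 [ 0.382 -0.321  0.08 ] tool mm -78.49236109336982 24.57035936582577
316 400 [ 0.462 -0.289  0.241] tool mm 7.412783416217217 30.65273286637933
316 403 [ 0.464 -0.289  0.245] tool mm 9.548880671579962 30.84531767326357
316 406 [ 0.466 -0.288  0.247] tool mm 10.953302369525666 31.300559933268246
```

The wire hangs 90 mm up, right over the hood's +y peg, so gripping across y or lifting straight up there would snag it. Plan: grip across the narrow sides, lift a few mm, slide clear, set the hood down squared in the free area in front of the console, then regrip across y.

Call:
send_rows(rows=[[0,0,0,-0.112,0.48],[0,0,0,-0.112,0.48],[0,0,0,-0.112,0.48],[0,0,0,-0.112,0.48],[0,0,0,-0.112,0.48]])

```text
clock: 4.17
tcp_pos: [0.4425, -0.2601, 0.2311]
tcp_rot: [-179.9, -0.0, 58.4]
ft_force: [0.6, -0.0, -0.6]
gripper_width: 0.0444
grasp_force: 0.0
```

Call:
send_rows(rows=[[0,0,0,-0.112,0.48],[0,0,0,-0.112,0.48],[0,0,0,-0.112,0.48],[0,0,0,-0.112,0.48],[0,0,0,-0.112,0.48]])

```text
clock: 4.58
tcp_pos: [0.4425, -0.2601, 0.2312]
tcp_rot: [-180.0, -0.1, 90.4]
ft_force: [-0.7, 0.1, -0.1]
gripper_width: 0.0444
grasp_force: 0.0
```

Call:
send_rows(rows=[[0,0,0,-0.112,0.48],[0,0,0,-0.112,0.48],[0,0,0,-0.112,0.48],[0,0,0,-0.112,0.48],[0.74,0,0,0,0.48]])

```text
clock: 5.0
tcp_pos: [0.4395, -0.2541, 0.2312]
tcp_rot: [180.0, -0.0, 116.0]
ft_force: [0.4, -0.1, -0.3]
gripper_width: 0.0446
grasp_force: 0.0
```

Call:
send_rows(rows=[[0,0,3.9,0,0.48],[0,0,3.9,0,0.48],[0,0,3.9,0,0.48],[0,0,0,0,0.48],[0,0,0,0,0.48]])

```text
clock: 5.42
tcp_pos: [0.4377, -0.2528, 0.1127]
tcp_rot: [-179.9, -0.3, 115.6]
ft_force: [-0.4, -0.3, 1.1]
gripper_width: 0.0444
grasp_force: 0.0
```

Call:
send_rows(rows=[[-0.4,0,2.5,0,0.48],[0,0,2.5,0,0.48],[0,0,2.4,0,0.48],[0,0,0,0,0.48]])

```text
clock: 5.75
tcp_pos: [0.4404, -0.2577, 0.0393]
tcp_rot: [-179.9, -0.2, 115.7]
ft_force: [-1.1, -0.0, -0.9]
gripper_width: 0.0444
grasp_force: 0.0
```

Call:
send_rows(rows=[[0,0,0,0,0.75],[0,0,0,0,0.75],[0,0,0,0,0.75],[0,0,0,0,0.75],[0,0,0,0,0.75]], newtons=40)

```text
clock: 6.17
tcp_pos: [0.4425, -0.2598, 0.0422]
tcp_rot: [179.9, 0.2, 115.7]
ft_force: [-1.0, 0.7, 4.8]
gripper_width: 0.0319
grasp_force: 42.8
```

Call:
send_rows(rows=[[0,0,-0.3,0,0.75],[0,0,-0.4,0,0.75],[0,0,0,0,0.75]])

```text
clock: 6.42
tcp_pos: [0.4416, -0.2591, 0.0482]
tcp_rot: [180.0, 0.1, 115.7]
ft_force: [0.6, 0.3, -1.7]
gripper_width: 0.0316
grasp_force: 42.0
```

Call:
send_rows(rows=[[2.2,1.1,0,0,0.75],[2.3,1.1,0,0,0.75],[0,0,-3.0,0,0.75],[0,0,-3.5,0,0.75],[0,0,-3.5,0,0.75]])

```text
clock: 6.83
tcp_pos: [0.4405, -0.2074, 0.1473]
tcp_rot: [-179.9, -0.2, 115.8]
ft_force: [1.1, 0.1, -1.4]
gripper_width: 0.0319
grasp_force: 42.0
```

Call:
send_rows(rows=[[3.4,0.9,0,0,0.75],[3.4,0.9,0,0,0.75],[3.4,0.9,0,0,0.75],[3.4,0.9,0,0,0.75],[3.4,0.9,0,0,0.75]])

```text
clock: 7.25
tcp_pos: [0.4075, -0.0347, 0.1473]
tcp_rot: [180.0, -0.0, 115.7]
ft_force: [0.8, 0.3, -1.5]
gripper_width: 0.0316
grasp_force: 42.0
```

Call:
send_rows(rows=[[3.4,0.9,0,0,0.75],[0,0,0,0.113,0.75],[0,0,0,0.113,0.75],[0,0,0,0.113,0.75],[0,0,0,0,0.75]])

```text
clock: 7.67
tcp_pos: [0.4014, -0.0011, 0.1473]
tcp_rot: [-180.0, -0.0, 96.1]
ft_force: [-0.0, 1.3, -1.3]
gripper_width: 0.0318
grasp_force: 42.0
```

Run:
```python
from h import *
np.set_printoptions(precision=4,suppress=True)
o=observe();print(o['clock'],o['tcp_pos'],o['tcp_rot'],o['gripper_width'],o['ft_force'])
n='wrist';c=cam(n);im,d=snapshot(n);P=pts(n,d,c);np.savez('w2.npz',im=im,d=d,P=P)
im2,d2=snapshot('side');np.savez('s2.npz',im=im2,d=d2,P=pts('side',d2))
cv2.imwrite('pics/m2.png',np.hstack([cv2.resize(im,(400,300)),cv2.resize(im2[180:360,230:470],(400,300))])[...,::-1])
```

```text
7.6667 [ 0.4014 -0.0011  0.1473] [-179.9945   -0.0008   96.1274] 0.031849037152928035 [-0.013   1.3027 -1.337 ]
```

View pics/m2.png

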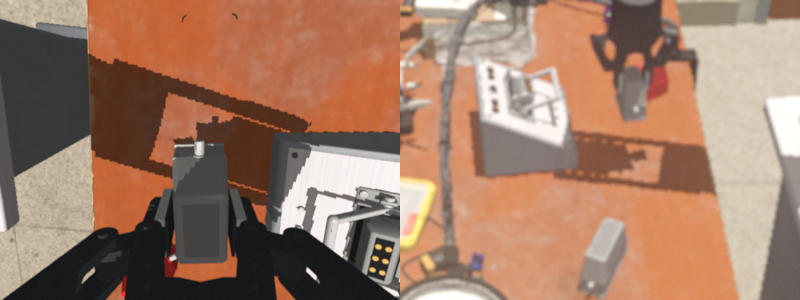

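Left half: the hood hangs level in the pads. Right half: hood clear of everything in front of the console. Setting it down.

Call:
send_rows(rows=[[0,0,3.4,0,0.75],[0,0,3.4,0,0.75],[0,0,2.6,0,0.75],[0,0,0.6,0,0.75],[0,0,0.5,0,0.75]])

```text
clock: 8.18
tcp_pos: [0.399, -0.0011, 0.0421]
tcp_rot: [-179.5, -0.1, 96.4]
ft_force: [-28.5, 5.7, 60.1]
gripper_width: 0.0318
grasp_force: 50.4
```

Call:
send_rows(rows=[[0,0,0.1,0,0.75],[0,0,0,0,0.45],[0,0,0,0,0.4],[0,0,0,0,0.4]])

```text
clock: 8.52
tcp_pos: [0.4029, -0.0019, 0.0425]
tcp_rot: [179.9, 0.0, 96.3]
ft_force: [-0.0, 0.5, 0.3]
gripper_width: 0.0511
grasp_force: 0.0
```

Call:
send_rows(rows=[[0,0,-2.0,0,0.3],[0,0,-3.0,0,0.1],[0,0,-3.9,0,0.1],[0,0,-3.9,0,0.1],[0,0,0,0.12,0.1]])

```text
clock: 8.93
tcp_pos: [0.4068, -0.0025, 0.1782]
tcp_rot: [179.2, 0.2, 89.5]
ft_force: [1.0, -0.6, 0.5]
gripper_width: 0.0767
grasp_force: 0.0
```

Call:
send_rows(rows=[[0,0,0,0.12,0.1],[0,0,0,0.12,0.1],[0,0,0,0.12,0.1],[0,0,0,0.12,0.1],[0,0,0,0.12,0.1]])

```text
clock: 9.35
tcp_pos: [0.4021, -0.0016, 0.1701]
tcp_rot: [179.9, -0.0, 54.7]
ft_force: [-0.4, 1.1, -0.5]
gripper_width: 0.0769
grasp_force: 0.0
```

Call:
send_rows(rows=[[0,0,0,0.12,0.1],[0,0,0,0.12,0.1],[0,0,0,0.12,0.1],[0,0,0,0.12,0.1],[0,0,0,0.12,0.1]])

```text
clock: 9.77
tcp_pos: [0.402, -0.0016, 0.17]
tcp_rot: [180.0, -0.1, 20.4]
ft_force: [0.1, 0.6, -0.6]
gripper_width: 0.077
grasp_force: 0.0
```

Call:
send_rows(rows=[[0,0,0,0.12,0.1],[0,0,0,0.12,0.1],[0,0,0,0,0.1],[0,0,0,0,0.1]])

```text
clock: 10.1
tcp_pos: [0.4019, -0.0016, 0.1698]
tcp_rot: [180.0, -0.0, 7.1]
ft_force: [-0.4, 0.4, 0.1]
gripper_width: 0.0765
grasp_force: 0.0
```

Run:
```python
from h import *
np.set_printoptions(precision=4,suppress=True)
o=observe();print(o['clock'],o['tcp_pos'],o['tcp_rot'],o['gripper_width'],o['ft_force'])
n='wrist';c=cam(n);im,d=snapshot(n);P=pts(n,d,c);np.savez('w3.npz',im=im,d=d,P=P);cv2.imwrite('pics/w3.png',im[...,::-1])
sel=(abs(P[...,2]-.067)<.006)&(abs(P[...,0]-.40)<.06)&(abs(P[...,1])<.06)
k,l,st,ce=cv2.connectedComponentsWithStats(sel.astype(np.uint8));i=1+st[1:,4].argmax();q=P[l==i]
print(st[i],ce[i],cv2.minAreaRect(q[:,:2].astype(np.float32)*1000),np.median(q[:,2]))
```

```text
10.1 [ 0.4019 -0.0016  0.1698] [179.9812  -0.0496   7.1424] 0.07652377747311843 [-0.4422  0.4174  0.1348]
[ 292  218   74   48 3305] [328.7401 242.1095] ((402.31927490234375, -8.87706184387207), (31.362735748291016, 48.2103271484375), 7.476627349853516) 0.06692899440705863
```

View pics/w3.png

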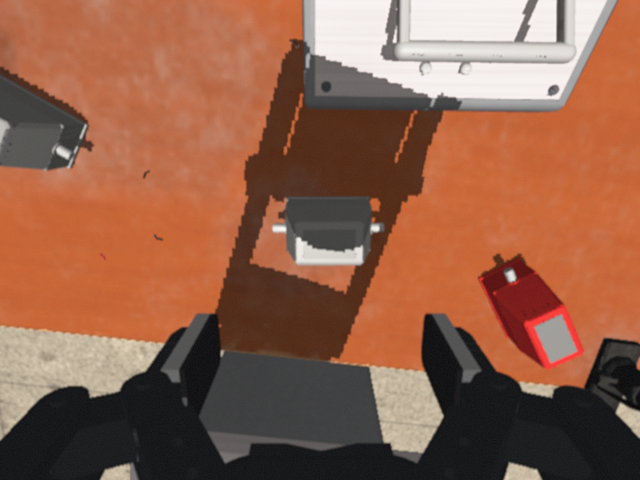

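Wrist view: the short hood stands at (329,242) alone and squared to the tool, at about (0.402,-0.009). Now gripping across y.

Call:
send_rows(rows=[[0,0.73,2.0,0,0.1],[0,0,3.5,0,0.1],[0,0,3.0,0,0.1],[0,0,2.0,0,0.1],[0,0,1.2,0,0.1]])

```text
clock: 10.57
tcp_pos: [0.4007, -0.0084, 0.0498]
tcp_rot: [-179.9, 0.2, 7.1]
ft_force: [-0.4, 0.8, -0.1]
gripper_width: 0.0771
grasp_force: 0.0
```

Call:
send_rows(rows=[[0,0,0.8,0,0.1],[0,0,0.7,0,0.1],[0,0,0,0,0.1],[0,0,0,0,0.1]])

```text
clock: 10.9
tcp_pos: [0.403, -0.0088, 0.0377]
tcp_rot: [180.0, -0.0, 7.0]
ft_force: [0.8, -0.5, 0.3]
gripper_width: 0.077
grasp_force: 0.0
```

Call:
send_rows(rows=[[0,0,0,0,0.6],[0,0,0,0,0.6],[0,0,0,0,0.6],[0,0,0,0,0.6],[0,0,0,0,0.6]], newtons=22)

```text
clock: 11.32
tcp_pos: [0.4036, -0.0089, 0.0387]
tcp_rot: [180.0, -0.1, 6.9]
ft_force: [-2.4, 0.5, 6.2]
gripper_width: 0.055
grasp_force: 22.4
```

Call:
send_rows(rows=[[0,0,0,0,0.2],[0,0,0,0,0.2],[0,0,-0.4,0,0.2],[0,0,-0.3,0,0.2],[0,0,0,0,0.2]])

```text
clock: 11.73
tcp_pos: [0.4032, -0.0089, 0.0452]
tcp_rot: [180.0, -0.1, 6.9]
ft_force: [0.7, -1.1, 0.4]
gripper_width: 0.0683
grasp_force: 0.0
```

Call:
send_rows(rows=[[0,0,0,0,0.6],[0,0,0,0,0.6],[0,0,0,0,0.6],[0,0,0,0,0.6],[0,0,0,0,0.6]])

```text
clock: 12.15
tcp_pos: [0.4029, -0.0089, 0.0449]
tcp_rot: [180.0, -0.0, 6.9]
ft_force: [-1.6, -0.6, 6.5]
gripper_width: 0.0525
grasp_force: 22.3
```

Run:
```python
from h import *
im,d=snapshot('wrist');np.savez('w4.npz',im=im,d=d,P=pts('wrist',d))
im2,d2=snapshot('top')
cv2.imwrite('pics/m4.png',np.hstack([im[200:480,170:490],cv2.resize(im2[250:320,285:365],(320,280),interpolation=cv2.INTER_CUBIC)])[...,::-1])
o=observe();print(o['grasp_force'],o['gripper_width'],o['ft_force'],o['tcp_pos'],o['moment'])
```

```text
22.306142987217754 0.05241608426928626 [-2.1466272   0.46726733  6.86511447] [ 0.40290591 -0.00893416  0.0449007 ] [-0.10875731  0.34936639 -0.02788561]
```

View pics/m4.png

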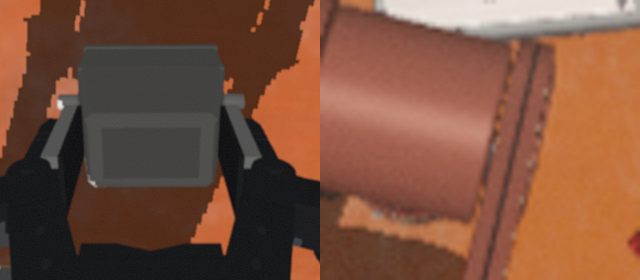

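Run:
```python
from h import *
np.set_printoptions(precision=1,suppress=True,linewidth=150)
D=np.load('w4.npz');im,P=D['im'].astype(int),D['P']
a=np.radians(6.9);tx=np.array([np.cos(a),np.sin(a)]);ty=np.array([np.sin(a),-np.cos(a)])
t=np.array([.4029,-.0089]);Q=np.stack([(P[...,:2]-t)@tx,(P[...,:2]-t)@ty,P[...,2]],-1)*1000
for v in(290,305,320,330,340,350,360,370,380):print(v,[tuple(Q[v,u].round().astype(int)) for u in(220,230,240,250,258,270,320,370,385,392,400,410,420)])
s=Q[325:375,275:365].reshape(-1,3);A=np.c_[s[:,:2],np.ones(len(s))];print(np.linalg.lstsq(A,s[:,2],rcond=None)[0])
```

```text
290 [(np.int64(-7), np.int64(-50), np.int64(0)), (np.int64(-7), np.int64(-45), np.int64(0)), (np.int64(-7), np.int64(-40), np.int64(0)), (np.int64(13), np.int64(-26), np.int64(44)), (np.int64(15), np.int64(-22), np.int64(49)), (np.int64(15), np.int64(-17), np.int64(49)), (np.int64(15), np.int64(2), np.int64(49)), (np.int64(15), np.int64(21), np.int64(48)), (np.int64(16), np.int64(26), np.int64(50)), (np.int64(11), np.int64(31), np.int64(40)), (np.int64(-7), np.int64(43), np.int64(1)), (np.int64(-7), np.int64(48), np.int64(0)), (np.int64(-7), np.int64(53), np.int64(0))]
305 [(np.int64(-16), np.int64(-51), np.int64(0)), (np.int64(-1), np.int64(-38), np.int64(30)), (np.int64(-1), np.int64(-34), np.int64(29)), (np.int64(7), np.int64(-26), np.int64(44)), (np.int64(14), np.int64(-21), np.int64(59)), (np.int64(14), np.int64(-16), np.int64(60)), (np.int64(15), np.int64(2), np.int64(61)), (np.int64(15), np.int64(19), np.int64(61)), (np.int64(14), np.int64(25), np.int64(58)), (np.int64(0), np.int64(33), np.int64(31)), (np.int64(-1), np.int64(37), np.int64(30)), (np.int64(-2), np.int64(42), np.
[... 3414 characters left out ...]
.int64(76)), (np.int64(6), np.int64(29), np.int64(85)), (np.int64(11), np.int64(29), np.int64(93))]
380 [(np.int64(12), np.int64(-25), np.int64(98)), (np.int64(2), np.int64(-26), np.int64(86)), (np.int64(-3), np.int64(-24), np.int64(78)), (np.int64(-62), np.int64(-37), np.int64(0)), (np.int64(-13), np.int64(-21), np.int64(66)), (np.int64(-11), np.int64(-16), np.int64(67)), (np.int64(-11), np.int64(2), np.int64(68)), (np.int64(-11), np.int64(20), np.int64(67)), (np.int64(-62), np.int64(38), np.int64(0)), (np.int64(-61), np.int64(42), np.int64(1)), (np.int64(-4), np.int64(28), np.int64(77)), (np.int64(3), np.int64(29), np.int64(86)), (np.int64(11), np.int64(28), np.int64(98))]
[ 0.7  0.  66.9]
```

The pads stop 3 mm off the block, with an upward push: something is wedging below. I'll profile the hood's width against height from the open view.

Run:
```python
from h import *
a=np.radians(7.2);tx=np.array([np.cos(a),np.sin(a)]);ty=np.array([np.sin(a),-np.cos(a)]);t=np.array([.4023,-.0089])
for f,lim in(('w3.npz',.05),('w4.npz',.05)):
    D=np.load(f);P=D['P'];Q=np.stack([(P[...,:2]-t)@tx,(P[...,:2]-t)@ty,P[...,2]],-1)*1000
    print(f)
    for v in range(180 if f=='w3.npz' else 235,275 if f=='w3.npz' else 335,4):
        m=(Q[v,:,2]>4)&(abs(Q[v,:,1])<36)&(abs(Q[v,:,0])<30)
        if m.sum()>5:
            q=Q[v][m];c=q[abs(q[:,1])<15]
            if len(c):print(v,'x %.0f z %.0f'%tuple(np.median(c[:,[0,2]],0)),'y %.0f..%.0f'%(q[:,1].min(),q[:,1].max()),'u',np.nonzero(m)[0][[0,-1]])
```

```text
w3.npz
200 x 18 z 11 y -32..30 u [287 367]
204 x 18 z 26 y -31..31 u [286 370]
208 x 17 z 37 y -31..31 u [285 370]
212 x 16 z 46 y -31..32 u [285 371]
216 x 16 z 55 y -31..30 u [285 370]
220 x 15 z 62 y -31..30 u [285 370]
224 x 13 z 67 y -35..36 u [280 376]
228 x 11 z 67 y -35..36 u [280 376]
232 x 8 z 67 y -36..32 u [280 371]
236 x 5 z 67 y -31..31 u [286 370]
240 x 3 z 67 y -31..31 u [286 370]
244 x 0 z 67 y -31..30 u [286 369]
248 x -3 z 67 y -31..30 u [286 369]
252 x -6 z 67 y -29..29 u [288 368]
256 x -8 z 67 y -26..26 u [291 366]
260 x -11 z 67 y -24..24 u [293 364]
264 x -14 z 66 y -21..21 u [297 360]
w4.npz
247 x 18 z 4 y -30..32 u [254 382]
251 x 18 z 8 y -29..34 u [256 386]
255 x 18 z 14 y -29..33 u [254 387]
259 x 18 z 19 y -29..33 u [252 389]
263 x 18 z 25 y -29..33 u [250 391]
267 x 18 z 29 y -29..33 u [248 393]
271 x 17 z 33 y -29..33 u [247 393]
275 x 17 z 37 y -29..32 u [247 393]
279 x 17 z 41 y -28..32 u [248 393]
283 x 16 z 44 y -28..32 u [248 393]
287 x 16 z 47 y -28..33 u [248 393]
291 x 16 z 50 y -29..34 u [248 393]
295 x 16 z 53 y -36..36 u [235 396]
299 x 16 z 56 y -36..36 u [235 398]
303 x 15 z 59 y -36..36 u [234 397]
307 x 15 z 62 y -31..35 u [233 408]
311 x 15 z 64 y -31..35 u [231 410]
315 x 14 z 66 y -31..35 u [229 412]
319 x 13 z 67 y -36..34 u [219 413]
323 x 12 z 67 y -36..35 u [217 415]
327 x 10 z 67 y -36..35 u [214 417]
331 x 9 z 67 y -36..35 u [213 419]
```

Call:
send_rows(rows=[[0,0,0,0,0.2],[0,0,0,0,0.2],[0,0.15,-0.4,0,0.2],[0,0,-0.4,0,0.2],[0,0,0,0,0.2]])

```text
clock: 12.67
tcp_pos: [0.4034, -0.0105, 0.0531]
tcp_rot: [180.0, -0.1, 6.9]
ft_force: [-0.0, 0.1, 0.1]
gripper_width: 0.0682
grasp_force: 0.0
```

Call:
send_rows(rows=[[0,0,0,0,0.6],[0,0,0,0,0.6],[0,0,0,0,0.6],[0,0,0,0,0.6],[0,0,0,0,0.6]])

```text
clock: 13.08
tcp_pos: [0.403, -0.0103, 0.0528]
tcp_rot: [180.0, -0.0, 6.9]
ft_force: [-1.9, -0.3, 5.9]
gripper_width: 0.0489
grasp_force: 22.2
```

The width now is near the block's 46 mm, so the grip is good. Now I tip the hood about its near rim edge on the bench, so that it pivots in the pads towards the 30° lean.

Call:
send_rows(rows=[[-0.2,0,0.02,0,0.6],[-0.3,0,-0.08,0,0.6],[-0.33,0,-0.08,0,0.6],[-0.35,0,-0.06,0,0.6],[-0.35,0,-0.03,0,0.6]])

```text
clock: 13.5
tcp_pos: [0.3866, -0.012, 0.0542]
tcp_rot: [-180.0, 0.1, 6.9]
ft_force: [0.6, -0.8, -1.2]
gripper_width: 0.0487
grasp_force: 22.4
```

Call:
send_rows(rows=[[-0.35,0,-0.01,0,0.6],[-0.35,0,0.01,0,0.6],[-0.35,0,0.03,0,0.6],[-0.35,0,0.05,0,0.6],[0,0,0,0,0.6]])

```text
clock: 13.92
tcp_pos: [0.3727, -0.0137, 0.0535]
tcp_rot: [-180.0, 0.0, 6.9]
ft_force: [0.7, 0.0, -1.3]
gripper_width: 0.0487
grasp_force: 22.4
```

```bash
cat >> h.py <<'E'
def tilt(tag):
    o=observe();im,d=snapshot('wrist');P=pts('wrist',d);a=np.radians(o['tcp_rot'][2]);t=o['tcp_pos']
    np.savez(tag+'.npz',im=im,d=d,P=P)
    tx=np.array([np.cos(a),np.sin(a)]);ty=np.array([np.sin(a),-np.cos(a)])
    Q=np.stack([(P[...,:2]-t[:2])@tx,(P[...,:2]-t[:2])@ty,P[...,2]-t[2]],-1)*1000
    m=(abs(Q[...,1])<18)&(abs(Q[...,0])<45)&(Q[...,2]>-60)&(Q[...,2]<28)&(d>0)
    q=Q[m];print('tcp',t,'w',o['gripper_width'],'F',o['ft_force'])
    # profile in the tool's x-z plane
    v,u=np.nonzero(m)
    for r in range(v.min(),v.max()+1,6):
        k=Q[r][m[r]]
        if len(k)>15:print(r,np.median(k,0).round(1)[[0,2]],end=' ')
    print()
E
python3 -c "
from h import *
np.set_printoptions(precision=3,suppress=True)
tilt('w5')"
```

```text
tcp [ 0.373 -0.014  0.053] w 0.04871514012682774 F [ 0.67   0.034 -1.287]
188 [ 44.8 -53.5] 194 [ 41.8 -53.4] 200 [ 38.7 -53.4] 206 [ 35.7 -53.4] 212 [ 32.6 -53.4] 218 [ 29.5 -53.5] 224 [ 26.3 -53.3] 230 [ 23.1 -53.4] 236 [ 19.9 -53.5] 242 [ 18.1 -48.8] 248 [ 17.6 -40.7] 254 [ 17.7 -31.6] 260 [ 17.6 -23.9] 266 [ 17.2 -17.3] 272 [ 16.8 -11.5] 278 [16.3 -6.1] 284 [15.9 -1.1] 290 [15.5  3.8] 296 [15.1  8.2] 302 [14.8 12.5] 308 [13.1 14. ] 314 [10.8 14.1] 320 [ 8.6 14.6] 326 [ 6.2 14.7] 332 [ 3.6 14.4] 338 [ 1.2 14.5] 344 [-1.3 14.5] 350 [-3.9 14.5] 356 [-6.5 14.5] 362 [-9.2 14.4] 368 [-12.1  14. ]
```

The hood was lifted slightly and slid without tipping (front face still vertical). Simpler is to tip it on the collar itself: its back rim against the collar's up-slope face, then an arc. Carrying it over to look at the collar.

Call:
send_rows(rows=[[0,0,-2.0,0,0.6],[0,0,-3.5,0,0.6],[0,0,-3.5,0,0.6],[0,0,-3.5,0,0.6],[2.0,0.9,-3.0,0,0.6]])

```text
clock: 14.38
tcp_pos: [0.393, -0.0195, 0.211]
tcp_rot: [-180.0, -0.0, 7.0]
ft_force: [0.9, -0.4, -0.8]
gripper_width: 0.0489
grasp_force: 22.9
```

Call:
send_rows(rows=[[2.5,1.2,-2.5,0,0.6],[3.0,1.3,-2.0,0,0.6],[3.0,1.3,0,0,0.6],[1.6,0.9,0,0,0.6],[0,0,0,0,0.6]])

```text
clock: 14.8
tcp_pos: [0.5034, -0.0561, 0.254]
tcp_rot: [179.9, -0.1, 6.9]
ft_force: [-0.8, 0.3, -1.5]
gripper_width: 0.0488
grasp_force: 22.9
```

Call:
send_rows(rows=[[0,0,0,0,0.6],[0,0,0,0,0.6]])

```text
clock: 14.97
tcp_pos: [0.4997, -0.0545, 0.2531]
tcp_rot: [-180.0, 0.1, 6.9]
ft_force: [0.5, 0.1, -1.9]
gripper_width: 0.0493
grasp_force: 22.9
```

Run:
```python
from h import *
np.set_printoptions(precision=4,suppress=True)
tilt('w6')
D=np.load('w6.npz');cv2.imwrite('pics/w6.png',D['im'][...,::-1])
im,d=snapshot('top');np.savez('top1.npz',im=im,d=d,P=pts('top',d))
```

```text
tcp [ 0.4997 -0.0545  0.2531] w 0.04930910764986865 F [ 0.4865  0.1341 -1.9271]
240 [ 17.8 -51. ] 246 [ 16.9 -43.9] 252 [ 17.  -34.7] 258 [ 17.  -26.3] 264 [ 16.8 -19.3] 270 [ 16.3 -13.5] 276 [15.8 -8. ] 282 [15.4 -2.8] 288 [15.1  2.3] 294 [14.6  6.6] 300 [14.3 11.2] 306 [13.1 13.6] 312 [10.9 14. ] 318 [ 8.7 14.4] 324 [ 6.3 14.4] 330 [ 3.9 14.5] 336 [ 1.3 14.3] 342 [-1.1 14.5] 348 [-3.7 14.4] 354 [-6.2 14.5] 360 [-8.9 14.4] 366 [-11.7  14.1] 372 [-14.5  13.9]
```

View pics/w6.png

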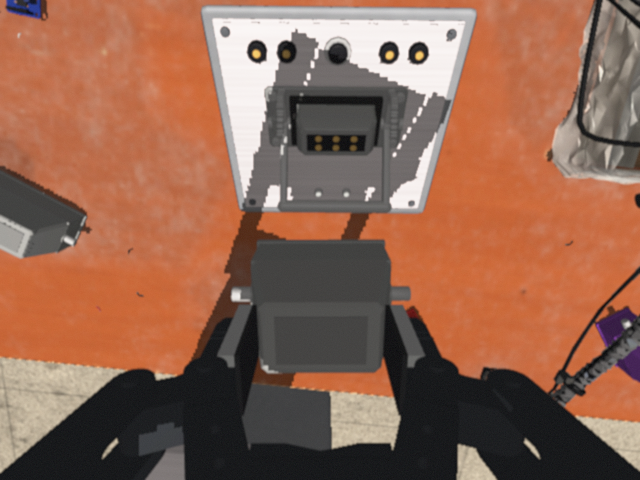

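Wrist view: console squared to the tool, collar's top with contacts about (335,143), lever bar at (335,205), hood held clear below. Measuring the housing frame.

Run:
```python
from h import *
np.set_printoptions(precision=2,suppress=True,linewidth=160)
for f,umin,umax,vmin,vmax in(('w6.npz',200,480,0,215),('top1.npz',290,372,185,268),('top0.npz',290,372,185,268)):
    D=np.load(f);P=D['P'];im=D['im'].astype(int)
    sub=np.zeros(P.shape[:2],bool);sub[vmin:vmax,umin:umax]=1
    g=(im.max(-1)-im.min(-1)<40)&(im.min(-1)>90 if f!='w6.npz' else im.min(-1)>70)
    q=P[sub&g&(P[...,2]>.03)&(P[...,2]<.14)]
    rng=np.random.default_rng(0);best=None
    for _ in range(300):
        a,b,c=q[rng.choice(len(q),3,0)];n=np.cross(b-a,c-a);n/=np.linalg.norm(n)+1e-12
        k=(abs((q-a)@n)<.0025).sum()
        if best is None or k>best[0]:best=(k,a,n)
    k,a,n=best
    for _ in range(3):
        i=q[abs((q-a)@n)<.003];a=i.mean(0);n=np.linalg.eigh(np.cov((i-a).T))[1][:,0];n*=np.sign(n[2])
    y=np.cross(n,[-n[0],-n[1],0]);y/=np.linalg.norm(y);x=np.cross(y,n);B=np.array([x,y,n])
    print(f,'tilt %.1f yaw %.2f n=%d'%(np.degrees(np.arccos(n[2])),np.degrees(np.arctan2(-n[1],-n[0])),k),'a',a*1000)
    L=(P-a)@B.T*1000
    r=cv2.minAreaRect(((i-a)@B.T[:,:2]*1000).astype(np.float32));print(' panel rect',r)
    s=sub&(abs(L[...,2]-33)<4)&(abs(L[...,0])<45)&(abs(L[...,1])<30)
    kk,l,st,ce=cv2.connectedComponentsWithStats(s.astype(np.uint8));j=1+st[1:,4].argmax();t=L[l==j];print(' top',st[j],t.mean(0),np.percentile(t,[1,99],axis=0)[:,:2],cv2.minAreaRect(t[:,:2].astype(np.float32)))
    m=t.mean(0);cc=cv2.minAreaRect(t[:,:2].astype(np.float32))[0]
    O=a+np.array([cc[0],cc[1],0])/1000@B;print(' housing origin',O*1000)
    s=sub&(L[...,2]>47)&(L[...,2]<66)&(abs(L[...,1]-cc[1])<28);t=L[s]-[*cc,0];print(' bar',len(t),np.median(t,0),np.percentile(t,[3,97],axis=0))
    s=sub&(L[...,2]>20)&(L[...,2]<50)&(abs(abs(L[...,1]-cc[1])-37)<8);t=L[s]-[*cc,0];print(' plates y',np.median(t[t[:,1]>0],0),np.median(t[t[:,1]<0],0))
```

```text
w6.npz tilt 29.9 yaw 6.34 n=34161 a [587.68 -55.82  94.02]
 panel rect ((-23.933349609375, -0.3638763427734375), (170.6517333984375, 169.7938690185547), 0.061025265604257584)
 top [ 299  124   75   32 2218] [-9.53 -0.19 32.52] [[-22.03 -24.48]
 [  0.26  24.15]] ((-10.787290573120117, -0.2789115905761719), (23.680561065673828, 50.78017807006836), 1.302491545677185)
 housing origin [578.41 -57.13  88.64]
 bar 956 [-38.29   0.81  55.85] [[-43.34 -26.31  50.9 ]
 [-36.35  26.07  57.69]]
 plates y [-10.19  36.81  32.92] [-10.38 -36.5   33.29]
top1.npz tilt 30.4 yaw 6.80 n=463 a [520.88 -30.68  56.14]
 panel rect ((29.00899887084961, -30.339881896972656), (129.51100158691406, 169.43466186523438), 1.283363699913025)Traceback (most recent call last):
  File "<stdin>", line 21, in <module>
ValueError: attempt to get argmax of an empty sequence
```

Run:
```python
from h import *
np.set_printoptions(precision=1,suppress=True,linewidth=170)
D=np.load('w6.npz');P=D['P'];im=D['im'].astype(int)
th=np.radians(29.9);ya=np.radians(6.34)
n=np.array([-np.sin(th)*np.cos(ya),-np.sin(th)*np.sin(ya),np.cos(th)]);y=np.array([-np.sin(ya),np.cos(ya),0]);x=np.cross(y,n);B=np.array([x,y,n])
a=np.array([.58768,-.05582,.09402]);L=(P-a)@B.T*1000
for r in range(94,162,3):print(r,np.median(L[r,325:346],0)[[0,2]],im[r,312:318].mean(0).round(),end=' | ')
print()
dark=(im.max(-1)<45)
k=dark[125:165,295:380];v,u=np.nonzero(k);print('dark',np.percentile(v+125,[2,98]),np.percentile(u+295,[2,98]))
for u in(306,335,364):print(u,L[135,u],L[143,u],L[151,u])
```

```text
94 [8. 3.] [73. 72. 71.] | 97 [7.4 5.9] [22. 21. 20.] | 100 [6.3 7.9] [22. 23. 22.] | 103 [4.1 8.2] [31. 30. 30.] | 106 [1.9 8. ] [77. 78. 75.] | 109 [ 1.9 12.3] [78. 76. 75.] | 112 [ 1.9 16.1] [77. 76. 75.] | 115 [ 1.8 20. ] [78. 77. 77.] | 118 [ 1.8 23.8] [78. 77. 76.] | 121 [ 0.9 26.1] [78. 78. 77.] | 124 [ 0.1 28.6] [80. 79. 78.] | 127 [-0.9 30.7] [82. 81. 80.] | 130 [-2.  32.4] [81. 80. 80.] | 133 [-4.2 32.5] [68. 68. 67.] | 136 [-6.1 33.3] [43. 37. 27.] | 139 [-8.4 33.3] [62. 50. 32.] | 142 [-10.9  32.9] [29. 26. 23.] | 145 [-13.2  33.2] [46. 38. 28.] | 148 [-15.7  33. ] [61. 50. 33.] | 151 [-18.   33.3] [59. 58. 56.] | 154 [-20.9  32.6] [82. 80. 79.] | 157 [-46.5   0.1] [116. 110. 110.] | 160 [-49.6  -0.1] [115. 109. 108.] | 
dark [128. 150.] [295. 377.]
306 [-5.6 19.8 33.2] [-12.5  20.   32.1] [-18.5  20.1  32.9]
335 [-6.3  0.3 31.7] [-11.5   0.2  33.3] [-17.4  -0.   34.1]
364 [ -5.  -19.   33.3] [-11.4 -19.6  33. ] [-18.4 -20.3  32.2]
```

Measurements agree: collar wall, top edges and plates give the housing origin at (0.5776,-0.0571,0.0878), yaw 6.34°, tilt 29.9°. From here the collar is 77 mm ahead and about 9 mm along tool y. Approaching upright above the collar.

Call:
send_rows(rows=[[0,0.93,0,0.01,0.6],[2.0,0,0,0,0.6],[2.7,0,0,0,0.6],[2.0,0,0,0,0.6],[0,0,2.0,0,0.6]])

```text
clock: 15.48
tcp_pos: [0.5732, -0.0575, 0.2384]
tcp_rot: [179.8, -0.6, 6.3]
ft_force: [-0.3, 0.3, -1.0]
gripper_width: 0.0492
grasp_force: 22.9
```

Call:
send_rows(rows=[[0,0,2.8,0,0.6],[0,0,1.5,0,0.6],[0,0,0.5,0,0.6],[0,0,0,0,0.6],[0,0,0,0,0.6]])

```text
clock: 15.9
tcp_pos: [0.5685, -0.057, 0.1868]
tcp_rot: [180.0, -0.1, 6.3]
ft_force: [-0.4, 0.4, -1.1]
gripper_width: 0.049
grasp_force: 22.9
```

```bash
cat >> h.py <<'E'
O=np.array([.5776,-.0571,.0878])
def where(tag=None):
    o=observe();t=o['tcp_pos']-O;a=np.radians(6.34)
    print('clk %.2f'%o['clock'],'F %.1f lat %.1f U_tcp %.1f'%tuple(1000*np.array([t[0]*np.cos(a)+t[1]*np.sin(a),t[0]*np.sin(a)-t[1]*np.cos(a)-0,t[2]])),'yaw %.2f'%o['tcp_rot'][2],'f',o['ft_force'].round(1),'w %.4f'%o['gripper_width'],o['grasp_force'])
E
python3 - <<'E'
from h import *
np.set_printoptions(precision=1,suppress=True,linewidth=170)
where();tilt('w7')
E
```

```text
clk 15.90 F -9.1 lat -1.1 U_tcp 99.0 yaw 6.33 f [-0.4  0.4 -1.1] w 0.0490 22.91707507451065
tcp [ 0.6 -0.1  0.2] w 0.0489893669073913 F [-0.4  0.4 -1.1]
240 [ 18.6 -50.6] 246 [ 17.9 -43. ] 252 [ 17.8 -34. ] 258 [ 17.8 -25.7] 264 [ 17.5 -18.6] 270 [ 17.  -12.8] 276 [16.6 -7.3] 282 [16.1 -2.1] 288 [15.7  2.9] 294 [15.4  7.6] 300 [14.9 11.7] 306 [13.7 14.1] 312 [11.6 14.7] 318 [ 9.4 15.1] 324 [ 6.9 15.1] 330 [ 4.5 15.1] 336 [ 2. 15.] 342 [-0.6 14.9] 348 [-3.1 15. ] 354 [-5.7 15. ] 360 [-8.3 14.9] 366 [-11.1  14.7] 372 [-13.9  14.5]
```

Call:
send_rows(rows=[[-0.2,-0.08,0.6,0,0.6],[0,0,0.7,0,0.6],[0,0,0.5,0,0.6],[0,0,0.3,0,0.6],[0,0,0,0,0.6]])

```text
clock: 16.37
tcp_pos: [0.5657, -0.0559, 0.1638]
tcp_rot: [-180.0, 0.1, 6.3]
ft_force: [-0.9, 0.4, -1.5]
gripper_width: 0.0488
grasp_force: 22.9
```

Call:
send_rows(rows=[[0,0,0,0,0.6],[-0.15,0,0,0,0.6],[-0.15,0,0,0,0.6],[-0.15,0,0.02,0,0.6],[0,0,0,0,0.6]])

```text
clock: 16.78
tcp_pos: [0.5621, -0.0566, 0.1652]
tcp_rot: [180.0, -0.1, 6.3]
ft_force: [2.4, -0.2, 0.2]
gripper_width: 0.049
grasp_force: 22.1
```

Run:
```python
from h import *
np.set_printoptions(precision=1,suppress=True,linewidth=170)
where();tilt('w8')
```

```text
clk 16.78 F -15.4 lat -2.2 U_tcp 77.4 yaw 6.35 f [ 2.4 -0.2  0.2] w 0.0490 22.133633600897156
tcp [ 0.6 -0.1  0.2] w 0.04897583727165859 F [ 2.4 -0.2  0.2]
185 [ 45.  -59.7] 233 [ 20.  -57.7] 239 [ 19.8 -47.5] 245 [ 19.3 -39.2] 251 [ 19.1 -31. ] 257 [ 18.7 -23.7] 263 [ 18.1 -17.7] 269 [ 17.4 -12.5] 275 [16.7 -7.5] 281 [16.1 -2.9] 287 [15.5  1.7] 293 [14.9  5.8] 299 [14.5 10.2] 305 [13.6 13.3] 311 [11.7 14.3] 317 [ 9.3 14.3] 323 [ 7.  14.5] 329 [ 4.5 14.5] 335 [ 1.9 14.2] 341 [-0.6 14.3] 347 [-3.3 14. ] 353 [-5.9 13.9] 359 [-8.6 13.7] 365 [-11.6  13.2] 371 [-14.3  13.2]
```

The hood is starting to lean with only 2–3 N, as planned. Following the arc.

Call:
send_rows(rows=[[-0.2,0,0.06,0,0.6],[-0.2,0,0.07,0,0.6],[-0.2,0,0.08,0,0.6],[-0.19,0,0.08,0,0.6],[0,0,0,0,0.6]])

```text
clock: 17.25
tcp_pos: [0.5532, -0.0575, 0.1614]
tcp_rot: [-180.0, 0.0, 6.3]
ft_force: [0.4, 1.1, 0.5]
gripper_width: 0.048
grasp_force: 22.0
```

Call:
send_rows(rows=[[-0.19,0,0.09,0,0.6],[-0.19,0,0.1,0,0.6],[-0.18,0,0.1,0,0.6],[-0.18,0,0.11,0,0.6],[0,0,0,0,0.6]])

```text
clock: 17.67
tcp_pos: [0.5458, -0.0582, 0.1571]
tcp_rot: [-180.0, 0.1, 6.3]
ft_force: [0.9, -0.6, 0.3]
gripper_width: 0.0477
grasp_force: 22.0
```

Run:
```python
from h import *
np.set_printoptions(precision=1,suppress=True,linewidth=170)
where();tilt('w9')
```

```text
clk 17.67 F -31.8 lat -2.4 U_tcp 69.3 yaw 6.34 f [ 0.9 -0.6  0.3] w 0.0477 22.004740865231724
tcp [ 0.5 -0.1  0.2] w 0.0476571402194303 F [ 0.9 -0.6  0.3]
193 [ 41.9 -54.1] 199 [ 39.  -53.5] 205 [ 38.2 -43.1] 211 [ 36.1 -39.7] 217 [ 34.4 -34.9] 223 [ 32.7 -30.4] 229 [ 31.2 -26. ] 235 [ 29.6 -21.9] 241 [ 28.2 -17.7] 247 [ 26.6 -14.5] 253 [ 25.1 -11.2] 259 [23.7 -8. ] 265 [22.2 -4.9] 271 [20.9 -1.9] 277 [19.5  0.9] 283 [18.2  3.7] 289 [16.9  6.3] 295 [15.7  9. ] 301 [14.5 11.6] 307 [13.4 14.2] 313 [11.4 14.8] 319 [ 8.4 13.8] 325 [ 5.6 13.2] 331 [ 2.3 11.9] 337 [-0.9 10.7] 343 [-4.2  9.7] 349 [-7.6  8.3] 355 [-11.7   6.3]
```

Lean is now about 20°. Continuing to 30°.

Call:
send_rows(rows=[[-0.17,0,0.12,0,0.6],[-0.17,0,0.13,0,0.6],[-0.16,0,0.13,0,0.6],[-0.15,0,0.14,0,0.6],[0,0,0,0,0.6]])

```text
clock: 18.13
tcp_pos: [0.5394, -0.0589, 0.152]
tcp_rot: [-180.0, 0.1, 6.3]
ft_force: [1.5, -0.1, -1.1]
gripper_width: 0.0467
grasp_force: 22.0
```

Call:
send_rows(rows=[[-0.12,0,0.12,0,0.6],[0,0,0,0,0.6]])

```text
clock: 18.3
tcp_pos: [0.5386, -0.0591, 0.1511]
tcp_rot: [-180.0, 0.0, 6.3]
ft_force: [0.7, -1.1, -1.0]
gripper_width: 0.0473
grasp_force: 22.0
```

Run:
```python
from h import *
np.set_printoptions(precision=1,suppress=True,linewidth=170)
where();tilt('w10')
```

```text
clk 18.30 F -39.0 lat -2.3 U_tcp 63.3 yaw 6.35 f [ 0.7 -1.1 -1. ] w 0.0473 21.96473642019555
tcp [ 0.5 -0.1  0.2] w 0.04727351502795727 F [ 0.7 -1.1 -1. ]
193 [ 44.8 -38.4] 199 [ 42.7 -34.7] 205 [ 40.7 -31.1] 211 [ 38.8 -27.6] 217 [ 37.  -24.1] 223 [ 35.1 -20.9] 229 [ 33.4 -17.5] 235 [ 31.7 -14.5] 241 [ 29.9 -11.9] 247 [28.2 -9.3] 253 [26.6 -6.7] 259 [24.8 -4.4] 265 [23.3 -1.9] 271 [21.7  0.6] 277 [20.2  2.9] 283 [18.7  5. ] 289 [17.2  7.3] 295 [15.9  9.6] 301 [14.4 11.5] 307 [13.1 13.7] 313 [11.1 14.5] 319 [ 8.  13.2] 325 [ 4.7 11.8] 331 [1.  9.7] 337 [-2.8  7.7] 343 [-6.8  5.5] 349 [-11.4   2.6]
```

Lean about 29°. The hood is on the collar, its rim about 5 mm above the gasket by geometry. Pushing along the collar axis in small steps.

Call:
send_rows(rows=[[0.05,0,-0.09,0,0.6],[0.05,0,0.09,0,0.6],[0.05,0,0.09,0,0.6],[0.05,0,0.09,0,0.6],[0,0,0,0,0.6]])

```text
clock: 18.77
tcp_pos: [0.5408, -0.0588, 0.1492]
tcp_rot: [-180.0, 0.0, 6.3]
ft_force: [0.8, -0.2, -1.9]
gripper_width: 0.047
grasp_force: 22.1
```

Call:
send_rows(rows=[[0,0,0.09,0,0.6],[0.03,0,0.12,0,0.6],[0.05,0,0.09,0,0.6],[0.05,0,0.09,0,0.6],[0,0,0,0,0.6]])

```text
clock: 19.18
tcp_pos: [0.5418, -0.0588, 0.1456]
tcp_rot: [180.0, 0.1, 6.4]
ft_force: [-0.8, -0.2, 0.7]
gripper_width: 0.047
grasp_force: 22.7
```

Run:
```python
from h import *
np.set_printoptions(precision=1,suppress=True,linewidth=170)
where();tilt('w11')
```

```text
clk 19.18 F -35.8 lat -2.3 U_tcp 57.8 yaw 6.35 f [-0.8 -0.2  0.7] w 0.0470 22.665180971380323
tcp [ 0.5 -0.1  0.1] w 0.04697284642372818 F [-0.8 -0.2  0.7]
193 [ 44.8 -38.3] 199 [ 42.7 -34.9] 205 [ 40.7 -31.3] 211 [ 38.8 -27.5] 217 [ 36.9 -24.2] 223 [ 35.1 -20.9] 229 [ 33.4 -17.7] 235 [ 31.6 -14.7] 241 [ 29.9 -12. ] 247 [28.2 -9.4] 253 [26.5 -6.8] 259 [24.9 -4.2] 265 [23.3 -1.9] 271 [21.7  0.4] 277 [20.2  2.8] 283 [18.7  5.1] 289 [17.2  7.3] 295 [15.8  9.5] 301 [14.5 11.6] 307 [13.1 13.7] 313 [11.1 14.6] 319 [ 8.  13.2] 325 [ 4.8 11.9] 331 [1.1 9.9] 337 [-2.8  7.8] 343 [-6.7  5.8] 349 [-11.3   2.7]
```

Call:
send_rows(rows=[[0.05,0,0.09,0,0.6],[0.05,0,0.09,0,0.6],[0,0,0,0,0.6]])

```text
clock: 19.48
tcp_pos: [0.542, -0.0588, 0.1447]
tcp_rot: [180.0, 0.2, 6.4]
ft_force: [-9.6, 0.0, 11.0]
gripper_width: 0.0472
grasp_force: 24.8
```

```bash
cat >> h.py <<'E'
def hoodpose():
    im,d=snapshot('wrist');P=pts('wrist',d);th=np.radians(30);ya=np.radians(6.34)
    n=np.array([-np.sin(th)*np.cos(ya),-np.sin(th)*np.sin(ya),np.cos(th)]);y=np.array([-np.sin(ya),np.cos(ya),0]);B=np.array([np.cross(y,n),y,n])
    L=(P-O)@B.T*1000
    s=(abs(L[...,0])<18)&(abs(L[...,1])<26)&(L[...,2]>62)&(L[...,2]<95)&(d>0)
    t=L[s];A=np.c_[t[:,:2],np.ones(len(t))]
    for _ in range(4):
        c=np.linalg.lstsq(A,t[:,2],rcond=None)[0];k=abs(A@c-t[:,2])<1.5;A,t=A[k],t[k]
    print('top z %.1f slopes %.3f %.3f'%(c[2],c[0],c[1]),'rect',cv2.minAreaRect(t[:,:2].astype(np.float32)),len(t))
    s=(abs(L[...,0])<90)&(L[...,0]>30)&(abs(L[...,1])<70)&(abs(L[...,2])<6)&(d>0);print('panel z',np.median(L[s][:,2]))
    return im,L
E
python3 -c "
from h import *
where();hoodpose()"
```

```text
clk 19.48 F -35.5 lat -2.2 U_tcp 56.9 yaw 6.36 f [-9.6  0.  11. ] w 0.0472 24.786773195955902
top z 75.7 slopes -0.214 -0.001 rect ((4.454261779785156, -0.04015541076660156), (26.566852569580078, 51.83491516113281), 0.36816713213920593) 2857
panel z 0.1422084097469764
```

```bash
sed -i 's/s=(abs(L\[...,0\])<18)/s=(L[...,0]<11)\&(L[...,0]>-15)/' h.py; python3 -c "
from h import *
where();im,L=hoodpose()
for x in(-14,-10,-5,0,5,10,12,14,16):
  s=(abs(L[...,0]-x)<1)&(abs(L[...,1])<18)&(L[...,2]>40)&(L[...,2]<100);print(x,np.median(L[s][:,2]).round(1),end=' ')
print()
for z in(68,60,55,50,40,30,20,14):
  s=(abs(L[...,2]-z)<1.5)&(abs(L[...,1])<18)&(L[...,0]>5)&(L[...,0]<40);print(z,np.median(L[s][:,0]).round(1),end=' ')
"
```

```text
clk 19.53 F -35.4 lat -2.2 U_tcp 57.0 yaw 6.36 f [-7.9  0.2 11.5] w 0.0473 24.738267611246556
top z 75.6 slopes 0.034 -0.000 rect ((-1.6814441680908203, 0.47613525390625), (47.3466796875, 24.71470069885254), 89.60971069335938) 1981
panel z 0.09959247371594938
-14 74.8 -10 75.4 -5 75.4 0 75.4 5 75.2 10 75.0 12 74.7 14 74.3 16 64.3 
68 16.1 60 16.6 55 16.9 50 17.3 40 17.8 30 17.8 20 17.5 14 17.3
```

Seated: hood top 75.5 mm above the panel (9 + 67 expected), square, centred, with 14 N of push. Releasing and rising straight up.

Call:
send_rows(rows=[[0,0,0,0,0.6],[-0.03,0,-0.05,0,0.6],[0,0,0,0,0.3],[0,0,0,0,0.2],[0,0,0,0,0.2]])

```text
clock: 20.0
tcp_pos: [0.5428, -0.0586, 0.1441]
tcp_rot: [-180.0, -0.0, 6.3]
ft_force: [0.1, -0.2, 0.3]
gripper_width: 0.0683
grasp_force: 0.0
```

Call:
send_rows(rows=[[0,0,-0.6,0,0.2],[0,0,-1.5,0,0.2],[0,0,-2.5,0,0.2],[0,0,-3.0,0,0.2],[0,0,0,0,0.2]])

```text
clock: 20.42
tcp_pos: [0.5461, -0.0594, 0.2272]
tcp_rot: [179.8, -0.5, 6.4]
ft_force: [0.8, 0.8, 0.8]
gripper_width: 0.0683
grasp_force: 0.0
```

```bash
python3 -c "
from h import *
np.set_printoptions(precision=1,suppress=True,linewidth=170)
where();im,L=hoodpose();cv2.imwrite('pics/w12.png',im[...,::-1])
for z in(68,50,40,30,20,14):
  s=(abs(L[...,2]-z)<1.5)&(abs(L[...,1])<18)&(L[...,0]>5)&(L[...,0]<40);print(z,np.median(L[s][:,0]).round(1),end=' ')
s=(abs(L[...,1])<30)&(L[...,2]>35)&(L[...,2]<66)&(L[...,0]<-28)&(L[...,0]>-65);t=L[s];print('bar',len(t),t.mean(0) if len(t) else '',np.percentile(t,[3,97],axis=0) if len(t) else '')
s=(L[...,2]>60)&(abs(L[...,2]-75.5)<1.5)&(abs(L[...,0])<8);print('block y',np.percentile(L[s][:,1],[1,99]))
"
```

```text
clk 20.42 F -31.5 lat -1.2 U_tcp 139.4 yaw 6.36 f [0.8 0.8 0.8] w 0.0683 0.0
top z 73.8 slopes -0.013 0.002 rect ((-1.9998493194580078, 0.7155380249023438), (45.8076286315918, 25.965110778808594), 89.96295166015625) 2183
panel z -1.5852329213768506
68 12.4 50 13.9 40 14.8 30 15.0 20 14.9 14 14.8 bar 378 [-41.   -1.5  54.8] [[-43.8 -29.3  49.9]
 [-37.5  29.3  56.3]]
block y [-19.4  21.6]
```

View pics/w12.png

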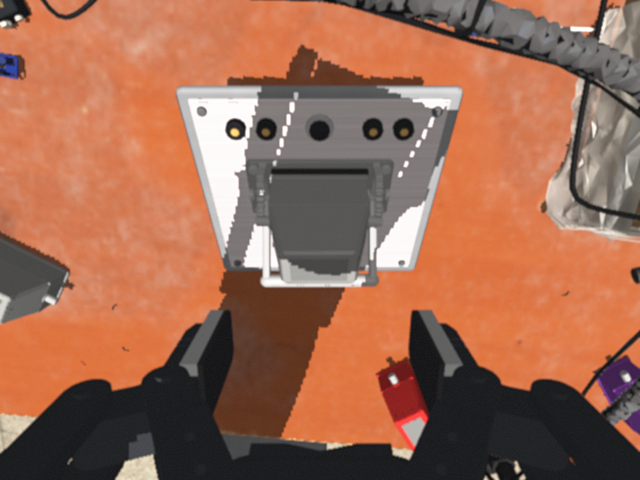

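Wrist view: hood sits square on the collar at (320,220) between the plates, with the lever still open and its bar at (320,280). For the lever I turn the tool 90° and use one open finger on the bar, so the gripper body stays in front of the hood.

Call:
send_rows(rows=[[0,0,0,-0.112,0],[0,0,0,-0.112,0],[0,0,0,-0.112,0],[0,0,0,-0.112,0],[0,0,0,-0.112,0]])

```text
clock: 20.88
tcp_pos: [0.5423, -0.0584, 0.2194]
tcp_rot: [-179.9, 0.0, 38.8]
ft_force: [0.1, 0.1, -0.1]
gripper_width: 0.0854
grasp_force: 0.0
```

Call:
send_rows(rows=[[0,0,0,-0.112,0],[0,0,0,-0.112,0],[0,0,0,-0.112,0],[0,0,0,-0.112,0],[0,0,0,-0.112,0]])

```text
clock: 21.3
tcp_pos: [0.5423, -0.0585, 0.2193]
tcp_rot: [-179.9, 0.0, 70.8]
ft_force: [0.4, 0.0, -0.3]
gripper_width: 0.0854
grasp_force: 0.0
```

Call:
send_rows(rows=[[0,0,0,-0.112,0],[0,0,0,-0.112,0],[0,0,0,-0.112,0],[0,0,0,-0.115,0],[0,-2.5,0,0,0]])

```text
clock: 21.72
tcp_pos: [0.5196, -0.0612, 0.2192]
tcp_rot: [180.0, -0.0, 96.7]
ft_force: [-0.8, -0.5, 0.4]
gripper_width: 0.0854
grasp_force: 0.0
```

Call:
send_rows(rows=[[0,-3.0,0,0,0],[0,-2.4,0,0,0],[0,0,2.0,0,0],[0,0,0,0,0],[0,0,0,0,0]])

```text
clock: 22.13
tcp_pos: [0.4633, -0.0671, 0.1992]
tcp_rot: [-179.9, -0.1, 96.3]
ft_force: [1.3, -0.4, -0.2]
gripper_width: 0.0856
grasp_force: 0.0
```

Run:
```python
from h import *
np.set_printoptions(precision=1,suppress=True,linewidth=170)
where();c=cam('wrist');im,d=snapshot('wrist');P=pts('wrist',d,c);cv2.imwrite('pics/w13.png',im[...,::-1])
ya=np.radians(6.34);f=np.array([np.cos(ya),np.sin(ya)]);l=np.array([np.sin(ya),-np.cos(ya)])
G=np.stack([(P[...,:2]-O[:2])@f,(P[...,:2]-O[:2])@l,P[...,2]-O[2]],-1)*1000
np.savez('w13.npz',G=G,im=im)
# bar in mid section: lat within 20 mm, F between -75 and -45, U 10..40
s=(abs(G[...,1])<22)&(G[...,0]>-75)&(G[...,0]<-50)&(G[...,2]>8)&(G[...,2]<40)&(d>0);t=G[s];print('bar',len(t),t.mean(0),np.percentile(t,[2,98],axis=0))
s=(G[...,2]>25)&(G[...,2]<75)&(abs(G[...,1])<22)&(G[...,0]>-58)&(G[...,0]<10);t=G[s];print('hood',np.percentile(t,[1,99],axis=0))
```

```text
clk 22.13 F -114.7 lat -2.7 U_tcp 111.4 yaw 96.35 f [ 1.3 -0.4 -0.2] w 0.0856 0.0
bar 1038 [-61.8  -0.6  29.1] [[-65.5 -21.1  25.9]
 [-57.1  20.8  31.1]]
hood [[-57.3 -21.6  28.1]
 [  0.2  21.2  72. ]]
```

View pics/w13.png

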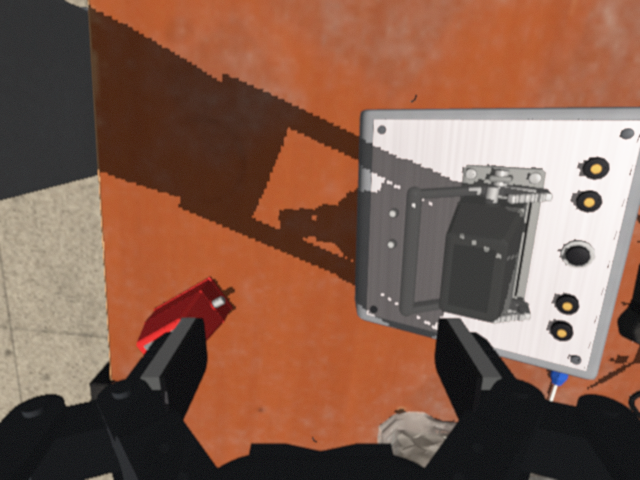

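Wrist view: the lever bar shows at (405,250), in front of the hood at (485,260). The right finger lines up with the bar's F. Lowering onto it.

Call:
send_rows(rows=[[0,0,2.0,0,0],[0,0,2.5,0,0],[0,0,1.5,0,0],[0,0,0.8,0,0],[0,0,0.2,0,0]])

```text
clock: 22.6
tcp_pos: [0.4639, -0.0671, 0.1291]
tcp_rot: [-179.9, -0.1, 96.4]
ft_force: [-0.5, -0.3, 0.1]
gripper_width: 0.085
grasp_force: 0.0
```

Call:
send_rows(rows=[[0,0,0.3,0,0],[0,0,0.3,0,0],[0,0,0.3,0,0],[0,0,0.3,0,0],[0,0,0,0,0]])

```text
clock: 23.02
tcp_pos: [0.4643, -0.0674, 0.1182]
tcp_rot: [-180.0, -0.0, 96.4]
ft_force: [0.1, 0.3, -0.6]
gripper_width: 0.0854
grasp_force: 0.0
```

Call:
send_rows(rows=[[0,0,0.3,0,0],[0,0,0.3,0,0],[0,0,0.3,0,0],[0,0,0.3,0,0],[0,0,0,0,0]])

```text
clock: 23.43
tcp_pos: [0.4637, -0.0672, 0.1054]
tcp_rot: [-179.9, -0.0, 96.4]
ft_force: [-0.7, -0.2, -0.5]
gripper_width: 0.0859
grasp_force: 0.0
```

```bash
cat >> h.py <<'E'
def bar():
    where();c=cam('wrist');im,d=snapshot('wrist');P=pts('wrist',d,c)
    ya=np.radians(6.34);f=np.array([np.cos(ya),np.sin(ya)]);l=np.array([np.sin(ya),-np.cos(ya)])
    G=np.stack([(P[...,:2]-O[:2])@f,(P[...,:2]-O[:2])@l,P[...,2]-O[2]],-1)*1000
    h=G[...,2]-G[...,0]*np.tan(np.pi/6)  # vertical height over the panel
    for lo,hi in((-34,-22),(-22,-13),(13,22),(22,34)):
        s=(G[...,1]>lo)&(G[...,1]<hi)&(G[...,0]>-85)&(G[...,0]<-50)&(h>6)&(h<72)&(G[...,2]<34)&(d>0);t=G[s]
        if len(t)>10:print(lo,len(t),'barF %.1f top %.1f'%(np.median(t[:,0]),np.percentile(t[:,2],95)))
    return im,G
E
python3 -c "
from h import *
im,G=bar();cv2.imwrite('pics/w14.png',im[...,::-1])"
```

```text
clk 23.43 F -114.3 lat -2.5 U_tcp 17.6 yaw 96.36 f [-0.7 -0.2 -0.5] w 0.0859 0.0
-34 838 barF -62.6 top 30.7
-22 593 barF -62.7 top 30.7
22 197 barF -64.6 top 30.5
```

Call:
send_rows(rows=[[0,0,0.2,0,0],[0,0,0.2,0,0],[0,0,0.2,0,0],[0,0,0.2,0,0],[0,0,0,0,0]])

```text
clock: 23.9
tcp_pos: [0.4632, -0.0674, 0.0975]
tcp_rot: [-179.9, -0.0, 96.4]
ft_force: [-3.9, -1.6, 0.9]
gripper_width: 0.0853
grasp_force: 1.7
```

```bash
python3 -c "
from h import *
im,G=bar();cv2.imwrite('pics/w14.png',im[...,::-1])"
```

```text
clk 23.90 F -114.8 lat -2.4 U_tcp 9.7 yaw 96.36 f [-3.9 -1.6  0.9] w 0.0853 1.695711873471737
-34 873 barF -64.1 top 25.7
-22 617 barF -63.9 top 25.6
22 271 barF -65.8 top 25.5
```

Call:
send_rows(rows=[[0,0,-0.5,0,0],[0,0,-0.7,0,0],[0,0,0,0,0]])

```text
clock: 24.2
tcp_pos: [0.4661, -0.0677, 0.1125]
tcp_rot: [179.8, 0.1, 96.4]
ft_force: [-0.3, 0.5, 1.2]
gripper_width: 0.085
grasp_force: 0.0
```

Run:
```python
from h import *
im,G=bar();o=observe();t=o['tcp_pos']-O
print('rel to TCP U:')
U=G[...,2]-t[2]*1000
for a in range(5,85,5):
    s=(abs(U-a)<2.5)&(G[...,1]>-20)&(G[...,1]<-6)&(G[...,0]>-82)&(G[...,0]<-20)
    s[:,:330]=0
    q=G[s]
    if len(q)>3:
        h,e=np.histogram(q[:,0],np.arange(-82,-18,3));print(a,len(q),h)
print(np.arange(-82,-18,3))
```

```text
clk 24.20 F -112.0 lat -1.8 U_tcp 24.7 yaw 96.36 f [-0.3  0.5  1.2] w 0.0850 0.0
-34 714 barF -63.8 top 25.9
-22 508 barF -63.7 top 25.9
13 146 barF -66.2 top 24.8
22 358 barF -64.8 top 25.9
rel to TCP U:
5 40 [ 0  0  0  0  0  1  2  0  0  0  0  0  0  0 31  6  0  0  0  0  0]
10 36 [ 0  0  0  0  0  0  0  0  0  0  0  0  0 23 13  0  0  0  0  0  0]
15 75 [ 0  0  0  7 27  1  0  0  0  0  0  0 12 28  0  0  0  0  0  0  0]
20 266 [  0   0   0  21 101  65  15  19   3   0   0   0  42   0   0   0   0   0
   0   0   0]
25 348 [  0   0   0  15 109  67  16  53  36   0   0  52   0   0   0   0   0   0
   0   0   0]
30 463 [  0   0   0  26 122  76  18  59  45   0 109   8   0   0   0   0   0   0
   0   0   0]
35 1557 [  0   0   0  39 135  76  23  67  46   0 282 546 311  32   0   0   0   0
   0   0   0]
40 2097 [  0   0   0  36 153  90  20  75  58   0   0  11 230 544 575 285  20   0
   0   0   0]
45 2497 [  0   0   0  40 164 110  26  66  45   0   0   0   0   0  19 330 638 581
 419  59   0]
50 687 [  0   0   0  58 288 189  29   0   0   0   0   0   0   0   0   0   0  18
 105   0   0]
55 404 [  0   0   0   0  54 101  82  57  29  32  37  12   0   0   0   0   0   0
   0   0   0]
60 1484 [  0   0   1  77 147 195 226 136 134 158 163 122  73  43   9   0   0   0
   0   0   0]
65 2510 [  0   4 125 179 185 182 196 201 206 180 397 247 212 116  80   0   0   0
   0   0   0]
70 1860 [ 54  23  17 106 194 210  59   0  21  73 453 222 244 165  19   0   0   0
   0   0   0]
75 1667 [244 202 108  45  97  21   0   0   0 114 420 249 156  11   0   0   0   0
   0   0   0]
80 1846 [330 280 320 158   0   0   0   0   0 322 317 119   0   0   0   0   0   0
   0   0   0]
[-82 -79 -76 -73 -70 -67 -64 -61 -58 -55 -52 -49 -46 -43 -40 -37 -34 -31
 -28 -25 -22 -19]
```

The finger tip tapers and slides off the bar's near side. The profile also shows the open knuckles reaching out to 72 mm, where they would meet the hood later on. Better: tool square to the housing, beside the hood, pressing the bar near its +y end with the inner finger's 22 mm flat tip.

Call:
send_rows(rows=[[0,0,-2.0,0,0],[0,0,-3.0,0,0],[0,0,-3.0,0,0],[3.0,0,0,0,0],[4.0,0,0,0,0]])

```text
clock: 24.67
tcp_pos: [0.4591, 0.0007, 0.1936]
tcp_rot: [179.6, 0.1, 96.1]
ft_force: [0.3, 1.1, -0.1]
gripper_width: 0.0855
grasp_force: 0.0
```

Call:
send_rows(rows=[[0,0,0,0.112,0],[0,0,0,0.112,0],[0,0,0,0.112,0],[0,0,0,0.112,0],[0,0,0,0.112,0]])

```text
clock: 25.08
tcp_pos: [0.4569, 0.0025, 0.1907]
tcp_rot: [179.9, -0.0, 64.0]
ft_force: [0.8, 0.3, 0.1]
gripper_width: 0.0854
grasp_force: 0.0
```

Call:
send_rows(rows=[[0,0,0,0.112,0],[0,0,0,0.112,0],[0,0,0,0.112,0],[0,0,0,0.112,0],[0,0,0,0.112,0]])

```text
clock: 25.5
tcp_pos: [0.4569, 0.0023, 0.1907]
tcp_rot: [180.0, -0.1, 31.9]
ft_force: [-0.6, 0.9, -0.5]
gripper_width: 0.0857
grasp_force: 0.0
```

Call:
send_rows(rows=[[0,0,0,0.112,0],[0,0,0,0.112,0],[0,0,0,0.112,0],[0,0,0,0.115,0],[0,0,0,0,0]])

```text
clock: 25.92
tcp_pos: [0.4569, 0.0023, 0.1907]
tcp_rot: [180.0, -0.1, 6.1]
ft_force: [-0.8, -0.1, 0.4]
gripper_width: 0.0856
grasp_force: 0.0
```

Run:
```python
from h import *
im,G=bar();o=observe();t=o['tcp_pos']-O;U=G[...,2]-t[2]*1000
s=(G[...,2]>8)&(G[...,2]<34)&(G[...,0]>-75)&(G[...,0]<-50)&(abs(G[...,1])<45);print('bar lat',np.percentile(G[s][:,1],[1,99]),'F',np.percentile(G[s][:,0],[2,98]))
# right finger profile, relative to TCP: F and lat
ya=np.radians(6.34);f=t[0]*np.cos(ya)+t[1]*np.sin(ya);l=t[0]*np.sin(ya)-t[1]*np.cos(ya)
for a in range(5,90,8):
    s=(abs(U-a)<4)&(abs(G[...,0]-1000*f)<45)&(G[...,1]-1000*l>25)&(G[...,1]-1000*l<90);q=G[s]
    if len(q)>5:print(a,len(q),'F',np.percentile(q[:,0]-1000*f,[2,98]).round(),'lat',np.percentile(q[:,1]-1000*l,[2,98]).round())
```

```text
clk 25.92 F -113.5 lat -72.3 U_tcp 102.9 yaw 6.12 f [-0.8 -0.1  0.4] w 0.0856 0.0
-34 347 barF -61.9 top 26.0
-22 260 barF -62.2 top 26.2
13 273 barF -61.9 top 26.1
22 375 barF -61.9 top 26.1
bar lat [-40.05502653  38.97166898] F [-66.60465256 -52.46830913]
13 185 F [-10.  10.] lat [44. 49.]
21 712 F [-11.  11.] lat [44. 57.]
29 956 F [-11.  11.] lat [44. 58.]
37 1127 F [-11.  11.] lat [44. 58.]
45 1089 F [-9. 11.] lat [44. 57.]
53 994 F [-0. 13.] lat [44. 65.]
61 3445 F [-7. 13.] lat [42. 74.]
69 5836 F [-7. 16.] lat [36. 74.]
77 3607 F [ 7. 17.] lat [27. 69.]
85 2367 F [10. 17.] lat [25. 64.]
```

Call:
send_rows(rows=[[2.4,0,0,0,0],[2.2,0,0.5,0,0],[0,0,2.5,0,0],[0,0,2.5,0,0],[0,0,1.5,0,0]])

```text
clock: 26.38
tcp_pos: [0.5015, 0.0075, 0.118]
tcp_rot: [-180.0, 0.1, 6.6]
ft_force: [-0.1, 0.4, -0.8]
gripper_width: 0.0855
grasp_force: 0.0
```

Call:
send_rows(rows=[[0,0,0.8,0,0],[0,0,0.5,0,0],[0,0,0.4,0,0],[0,0,0.3,0,0],[0,0,0,0,0]])

```text
clock: 26.8
tcp_pos: [0.5026, 0.0072, 0.1007]
tcp_rot: [180.0, -0.1, 6.4]
ft_force: [-0.6, 0.4, -0.1]
gripper_width: 0.0854
grasp_force: 0.0
```

```bash
python3 -c "
from h import *
bar()"
```

```text
clk 26.80 F -67.4 lat -72.2 U_tcp 12.9 yaw 6.38 f [-0.6  0.4 -0.1] w 0.0854 0.0
-34 947 barF -60.0 top 33.1
-22 399 barF -59.5 top 32.3
```

Call:
send_rows(rows=[[0,0,0.2,0,0],[0,0,0.25,0,0],[0,0,0.25,0,0],[0,0,0.25,0,0],[0,0,0.25,0,0]])

```text
clock: 27.27
tcp_pos: [0.5022, 0.0072, 0.0881]
tcp_rot: [180.0, -0.0, 6.4]
ft_force: [0.2, -0.6, 0.5]
gripper_width: 0.0853
grasp_force: 0.1
```

Call:
send_rows(rows=[[0,0,0.25,0,0],[0,0,0.2,0,0],[0,0,0.2,0,0],[0,0,0,0,0]])

```text
clock: 27.6
tcp_pos: [0.5021, 0.0073, 0.0814]
tcp_rot: [-180.0, 0.0, 6.3]
ft_force: [-0.4, 0.4, 0.7]
gripper_width: 0.0853
grasp_force: 0.0
```

```bash
python3 -c "
from h import *
im,G=bar()
for r in((13,37),(-40,-30)):
  s=(G[...,1]>r[0])&(G[...,1]<r[1])&(G[...,0]<-52)&(G[...,0]>-72)&(G[...,2]-G[...,0]*.577>7)&(G[...,2]<34);t=G[s];print(r,len(t),np.median(t,0),np.percentile(t[:,2],95))"
```

```text
clk 27.60 F -68.0 lat -72.3 U_tcp -6.4 yaw 6.35 f [-0.4  0.4  0.7] w 0.0853 0.0
-34 2711 barF -61.7 top 32.5
-22 898 barF -61.3 top 32.6
  return _methods._mean(a, axis=axis, dtype=dtype,
  ret = um.true_divide(
Traceback (most recent call last):
IndexError: index -1 is out of bounds for axis 0 with size 0
```

Call:
send_rows(rows=[[0,0,0.2,0,0],[0,0,0.2,0,0],[0,0,0.2,0,0],[0,0,0,0,0]])

```text
clock: 27.98
tcp_pos: [0.5025, 0.0072, 0.0757]
tcp_rot: [180.0, -0.0, 6.4]
ft_force: [0.2, 1.1, 0.6]
gripper_width: 0.0853
grasp_force: 0.6
```

Call:
send_rows(rows=[[0,0,0.2,0,0],[0,0,0.2,0,0],[0,0,0,0,0]])

```text
clock: 28.23
tcp_pos: [0.5029, 0.0072, 0.072]
tcp_rot: [180.0, -0.1, 6.4]
ft_force: [1.2, 0.6, 1.5]
gripper_width: 0.0854
grasp_force: 1.0
```

Call:
send_rows(rows=[[0,0,0.2,0,0],[0,0,0.2,0,0],[0,0,0,0,0]])

```text
clock: 28.48
tcp_pos: [0.5028, 0.0072, 0.0679]
tcp_rot: [180.0, -0.1, 6.4]
ft_force: [1.1, 0.3, 2.7]
gripper_width: 0.0856
grasp_force: 1.2
```

The force is rising gently: the hooks are drawing on the pegs. Continuing by feel.

Call:
send_rows(rows=[[0,0,0.15,0,0],[0,0,0.15,0,0],[0,0,0,0,0]])

```text
clock: 28.73
tcp_pos: [0.5029, 0.0072, 0.0651]
tcp_rot: [180.0, -0.1, 6.4]
ft_force: [1.7, -0.4, 2.3]
gripper_width: 0.0859
grasp_force: 1.5
```

Call:
send_rows(rows=[[0,0,0.15,0,0],[0,0,0.15,0,0],[0,0,0,0,0]])

```text
clock: 28.98
tcp_pos: [0.501, 0.0074, 0.0608]
tcp_rot: [-180.0, 0.1, 6.3]
ft_force: [-0.1, 0.4, 0.6]
gripper_width: 0.0856
grasp_force: 0.0
```

The force dropped: it either snapped home or slipped. Feeling for the hard stop.

Call:
send_rows(rows=[[0,0,0.1,0,0],[0,0,0.1,0,0],[0,0,0,0,0]])

```text
clock: 29.23
tcp_pos: [0.5012, 0.0074, 0.0589]
tcp_rot: [-180.0, 0.1, 6.3]
ft_force: [-0.3, -0.3, -0.6]
gripper_width: 0.085
grasp_force: 0.0
```

Call:
send_rows(rows=[[0,0,0.1,0,0],[0,0,0.1,0,0],[0,0,0,0,0]])

```text
clock: 29.48
tcp_pos: [0.502, 0.0073, 0.0574]
tcp_rot: [-180.0, 0.0, 6.3]
ft_force: [0.0, -0.9, -0.6]
gripper_width: 0.0851
grasp_force: 0.0
```

Call:
send_rows(rows=[[-0.4,0,0,0,0],[-0.4,0,-0.5,0,0],[0,0,-2.0,0,0],[0,0,-3.0,0,0],[0,0,-3.5,0,0]])

```text
clock: 29.9
tcp_pos: [0.4921, 0.0066, 0.1472]
tcp_rot: [-179.9, 0.3, 6.3]
ft_force: [1.2, 0.8, -0.2]
gripper_width: 0.0855
grasp_force: 0.0
```

Call:
send_rows(rows=[[0,0,-3.0,0,0],[-2.0,0,-1.0,0,0],[-2.0,0,0,0,0],[0,0,0,0,0],[0,0,0,0,0]])

```text
clock: 30.32
tcp_pos: [0.454, 0.0019, 0.1883]
tcp_rot: [180.0, -0.1, 6.3]
ft_force: [0.4, 0.2, -0.3]
gripper_width: 0.0852
grasp_force: 0.0
```

```bash
cat > look.py <<'E'
from h import *
np.set_printoptions(precision=1,suppress=True,linewidth=170)
where();im,d=snapshot('wrist');P=pts('wrist',d);np.savez('look.npz',im=im,P=P);th=np.radians(30);ya=np.radians(6.34)
n=np.array([-np.sin(th)*np.cos(ya),-np.sin(th)*np.sin(ya),np.cos(th)]);y=np.array([-np.sin(ya),np.cos(ya),0]);B=np.array([np.cross(y,n),y,n])
L=(P-O)@B.T*1000
s=(abs(L[...,0]+60)<35)&(abs(L[...,1])<60)&(abs(L[...,2])<2.5);print('panel',np.median(L[s][:,2]))
for lo in range(-36,36,9):
    s=(L[...,1]>lo)&(L[...,1]<lo+9)&(L[...,0]<-24)&(L[...,0]>-80)&(L[...,2]>5)&(L[...,2]<62);t=L[s]
    if len(t)>8:
        k=t[t[:,0]<t[:,0].min()+9];print('y',lo,len(t),'bar x %.1f zmax %.1f'%(k[:,0].mean(),np.percentile(k[:,2],90)))
for x in(-12,-6,0,6,12):
    s=(abs(L[...,0]-x)<1.5)&(abs(L[...,1])<18)&(L[...,2]>55)&(L[...,2]<90);print('hood top',x,np.median(L[s][:,2]) if s.any() else None)
E
python3 look.py
```

```text
clk 30.32 F -116.3 lat -72.3 U_tcp 100.5 yaw 6.33 f [ 0.4  0.2 -0.3] w 0.0852 0.0
panel -0.24550040982975077
y -36 142 bar x -58.4 zmax 12.7
y -27 141 bar x -58.5 zmax 12.7
y -18 148 bar x -67.0 zmax 10.9
y -9 141 bar x -58.5 zmax 12.7
y 0 179 bar x -57.9 zmax 12.5
y 9 204 bar x -68.5 zmax 10.1
y 18 197 bar x -57.5 zmax 12.6
y 27 272 bar x -57.8 zmax 12.7
hood top -12 73.41793051308915
hood top -6 73.80635047121814
hood top 0 73.7753585788708
hood top 6 73.75389762684914
hood top 12 73.35718581737771
```

The bar now lies at z ≈ 8.5 mm, angle about 90°, on its stop allowing for a slight bend. The hood top is at 74.0 mm, so its origin is at 7.0 mm, drawn down and locked. Nothing is being touched. Handing in.

```bash
python3 -c "
from plant import finish_job
print(finish_job())"
```

```text
the job is handed in; nothing more can be done
None
```

The short hood sits square on the collar, drawn down to about 7 mm above the panel. The lever snapped home on light pushes (readings under 3 N), and I handed the job in at about 30 s; no verdict came back.

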